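# Couple a board carrier to the ball stand

## Task

Lift the circuit-board carrier out of its orange storage rack and stand it on the grey pad, let go, and raise its red locking handle there. Then take the carrier again by its head, lower its socket fully onto the steel ball of the black stand with its tail on the rubber rest, let it go there, and press the red handle all the way down to lock it. Do not drop the carrier, and leave the other things on the bench alone.

Things in the scene. Friction and masses are not known exactly. Their poses are not given: they have to be found in the camera images.
- carrier: Loose aluminium board carrier, 0.48 to 0.73 kg, 200 mm long. Origin: centre of the underside of its socket head; z up, x towards its tail. Head: box 43 x 43 mm, 44 mm tall, open below, cavity 33 x 33 mm; grasp it across its side faces (+y, -y). At x = -21 to -88 mm a green circuit board, 64 mm wide, 14 to 23 mm above the underside, with a front foot under it at x = -82 mm. Balance point within 15 mm of the origin.
- handle (a joint): Locking handle, crosswise hinge (carrier's y) behind the head: 0 = down along the tail (locked, its claw reaches under the ball), 0.8 = fully raised (46 deg; the free end swings up and towards the head, the claw clears the socket). Stiff: stays where left, moves with about 1.6 N at the red knob. Raised counts from 0.55. Swing it along its arc both ways.
- handle_grip (a point): Centre of the red ball knob, 20 mm across, at the handle's free end. It revolves freely on a crosswise pin (carrier's y), so pinched across y it lets the handle swing while the fingers keep pointing down. Handle down, it lies at carrier x = 103 mm, 47 mm above the underside, past the tail's end, with open air beneath and beside it.
- carrier_hinge (a point): Handle hinge axis: carrier x = 27 mm, height 39 mm. The knob's centre lies 76 mm out from it and, handle down, 8 mm above it. Handle down, its top is 50 mm (bar, 12 mm wide, x = 27 to 95 mm) and 57 mm (knob) above the carrier's underside.
- carrier_socket (a point): Point in the socket where the ball's centre belongs: 23 mm above the carrier's underside, straight above its origin.
- carrier_tail (a point): Point on the underside of the carrier's tail, 67 mm behind its origin (+x), to stand on the stand's rest. Tail: 30 mm wide, 26 mm tall, x = 22 to 80 mm, underside level with the head's.
- rack: Fixed orange storage rack: base plate 4 mm thick, the carrier standing on it, and three walls, tops 56 mm above the rack's underside, round the carrier's tail and handle (slot 42 mm wide, x = 28 to 126 mm), so the handle cannot be taken there. Origin: underside, below the carrier's head; x towards the tail's end, as the carrier's. Lift the carrier straight up 60 mm.
- pad: Fixed grey pad, 230 x 130 x 3 mm, lying on the blue mat. Origin: centre of its underside, z up, x along its length. Its top is 3 mm above its origin. The carrier fits on it lengthwise, its origin over the middle (within 30 mm).
- stand: Fixed black ball stand, base plate 150 x 90 x 10 mm. Origin: underside, straight below the ball; z up, x towards the tail rest. The carrier, once coupled, stands with its underside 45 mm above this origin and its x along the stand's x.
- stand_ball (a point): Centre of the steel ball, 30 mm across, on a neck 14 mm thick; 68 mm above the stand's underside. The ball has 1.5 mm of play to each side in the socket and its round top guides the socket. The carrier's head then stands on the shoulder 23 mm below the ball's centre.
- stand_rest (a point): Middle of the top of the rubber tail rest, 30 x 70 mm (x, y), 67 mm from the ball, 45 mm above the stand's underside.
- can: Bystander: spray can, 60 mm across, 170 mm tall, origin under its centre.
- jar: Bystander: white jar, 48 mm across, 45 mm tall, origin under its centre.
- screwdriver: Bystander: screwdriver, 150 mm long, lying, origin at its underside.
- brush: Bystander: green brush, 160 mm long, lying, origin at its underside.
- battery: Bystander: black battery pack 36 x 80 x 8 mm, origin under its centre.
- shield: Bystander: bare metal shield plate 60 x 70 x 4 mm, origin under its centre.
- cell: Bystander: grey module 40 x 60 x 12 mm, origin under its centre.

How it is judged (in metres and radians):
On the way, in this order (a step that is already met when the one before it is completed fails the run):
1. the carrier stands on the grey pad, released, its handle still down (horizontal distance between carrier and pad below 0.05 m and horizontal distance between carrier_tail and pad below 0.1 m and z of carrier in the frame of pad between 0.0015 and 0.006 m and angle between carrier's own z axis and vertical below 0.06 rad and contact force between the fingers and carrier below 0.1 N and value of joint handle below 0.2 rad and linear speed of carrier below 0.03 m/s), for 0.2 s.
2. the handle is raised (over 0.5 rad) while the carrier stands on the pad, and let go (horizontal distance between carrier and pad below 0.05 m and horizontal distance between carrier_tail and pad below 0.1 m and z of carrier in the frame of pad between 0.0015 and 0.006 m and angle between carrier's own z axis and vertical below 0.06 rad and contact force between the fingers and carrier below 0.1 N and value of joint handle above 0.5 rad), for 0.2 s.
3. the carrier is seated on the ball, tail on the rest, handle still raised, and released (distance between carrier_socket and stand_ball below 0.004 m and angle between carrier's own z axis and vertical below 0.06 rad and horizontal distance between carrier_tail and stand_rest below 0.02 m and contact force between the fingers and carrier below 0.1 N and value of joint handle above 0.5 rad), for 0.2 s.
At the end, for the whole second after the job is handed in: The socket is fully down on the ball (within 4 mm of its place, carrier within 0.06 rad of level), the tail is on the rest (within 20 mm of its middle), the handle is pressed down (under 0.08 rad), everything is released and at rest (distance between carrier_socket and stand_ball below 0.004 m and angle between carrier's own z axis and vertical below 0.06 rad and horizontal distance between carrier_tail and stand_rest below 0.02 m and value of joint handle below 0.08 rad and contact force between the fingers and carrier below 0.1 N and linear speed of carrier below 0.02 m/s); the robot touches nothing.
It fails at once if the carrier is dropped or knocked: it moves faster than 0.4 m/s while not held (contact force between the fingers and carrier below 0.1 N and linear speed of carrier above 0.4 m/s).
It fails at once if another thing on the bench is moved by more than 30 mm (distance of any of can, jar, screwdriver, brush, battery, shield, cell from where it was at the start of the episode above 0.03 m).
It also fails if it takes over 72 s, if anything falls off the work surface, if the arm or the gripper's body presses on something with over 40 N, if the wrist force passes 120 N, or if a joint passes its speed limit or range.

## Robot

A 6-joint arm with a two-finger parallel gripper is mounted at the origin on the work surface. World frame = base frame: x ahead of the robot, y to its left, z up, the work surface at z = 0. Lengths are in m, angles in degrees, forces in N, time in s.
With the tool pointing down it reaches from about 0.25 to 0.725 m from the base axis. Payload 4 kg.
Tool frame: the origin (TCP) lies at the very end of the fingers, on their centre line; the grasp point (between the pads) lies 19 mm behind it; z points along the fingers, y is the direction in which the jaws open and shut (so a half turn about z gives the same grasp; the last joint's range is limited). The gripper opens to 85 mm and grips with 20 to 120 N. Pads are 22 mm wide; open, the fingers measure 114 mm over their backs; the gripper's body (76 mm by 85 mm) begins 54 mm behind the grasp point. The pads swing forward as they close: fully open they stand 13 mm farther back than shut.
Start: joints at [73.167, 13.785, 0.286, 76.501, 0, 90], TCP at [0.145, 0.479, 0.231] pointing down, gripper open.
Joint ranges: [-155.79, 155.79], [-60.16, 107.12], [-62.33, 73.08], [-114, 123.19], [-81.49, 82.49], [-180, 180]. Speed limits (degrees/s): [159.86, 159.86, 180, 180, 180, 180].

## Interface

Orientations are given as a 3x3 rotation matrix whose columns are the frame's x, y, z axes.
In Python, from plant import observe, viewer, bot gives the robot as it stands.
- The arm moves only by the tool jog_arm, never from a script. Its argument "plan" is a list of rows, each an object with "gripper": the opening, from 0 (shut) to 1 (fully open); "travel": the shift along the tool's x, y, z in m, a list of three; "dr": the turn, a rotation vector about the tool's x, y, z in rad, a list of three. In form: [{"gripper": gripper, "travel": [dx, dy, dz], "dr": [rx, ry, rz]}, ...]. A call has 1 to 20 rows; each row is the pose to reach, as a shift and turn from the pose commanded when the call began, along the tool's axes at that moment; what a row does not reach only later rows make up. A row lasts 1/10 s, in which the tool goes at most 50 mm and 8.59 degrees, less where a joint would pass 70% of its speed; a pose out of reach is approached as far as the arm can. A call with a gripper value outside its range is refused whole. The fingers move at their own pace and stop on an object; the grip force is fixed at half the most. Time passes only in rows, so rows that repeat a pose let the fingers close. It gives the time, the measured TCP pose, the force and the opening at its end, in the units of the state.
- observe(): the state, without advancing time (a new reading comes with each control period).
- viewer.grab_frame(name): name is "scene" or "top" or "wrist"; returns (picture, depth): 420x560x3 uint8, red, green, blue; 420x560 float32, m along the optical axis (not along the pixel's ray), 0 where there is no reading.
- viewer.camera_model(name): a dict with "K" (3x3 intrinsics, pixels), "R" (3x3) and "t" (3): a world point X has camera coordinates R X + t; the wrist camera has in their place "T_tool_cam" (4x4, takes a point from camera to tool coordinates, whose origin is the TCP and whose axes are the flange's). Camera axes: x right, y down, z forward; pixel columns grow to the right and rows downward; lengths in m; the calibration is good to about 2 mm. A picture is of the moment at which its call begins: read the wrist's pose just before it. camera_model takes no time and is no camera call.
- bot.job_done(): hands the job in, once; it reports no verdict.
Trained networks look in the newest picture that a camera, given by its name, has taken for a name from the list of things; names that differ only in an ending like _2 or _b are one class to them, and where a whole thing is asked for, a point or a joint stands for the part that bears it (a point fixed in the world has none). Each returns a list of dicts, best first, with "confidence" (0 to 1); they miss things now and then, are a little off and sometimes report something else, mostly with a low value. They report only what shows in the picture. A call takes as long as a camera call.
- viewer.boxes_of(camera, label): "point" ([column, row] in pixels, amid what is visible of it).
- viewer.regions_of(camera, label): "region" (420x560 bool, what is visible of it) and "point" ([column, row] in pixels, amid what is visible of it).
The state is a dict: "t": time; "joint_pos": joint angles; "joint_vel": joint speeds; "effort": joint torques, N m; "tcp_pos": TCP position; "orientation": TCP orientation; "ft_force": force on the tool from outside, world axes, zero at the start; "ft_torque": the same for the moment, N m; "finger_gap": opening from 0.0 (shut) to 1.0 (fully open).
Only numpy, scipy, OpenCV 4.12 (cv2) and the standard library are available. Lean on these libraries where they do the work, as an engineer would, in place of code of your own. Each camera call takes 0.05 s, during which the arm holds its last target.

## Working session

There is one attempt and no reset: what is moved stays moved. The work goes in short steps, Python scripts to look and compute and a tool call to move; the robot and the scene stay as the last step left them, time stands still between calls to the robot, and variables do not carry over. Pictures are saved under pics/ and viewed, and the job is handed in when it is done.

Besides the shell and the picture viewer there is one more tool, called after "Call:" as name(argument=value, ...) on one line, values as JSON. jog_arm: Moves the arm, as the interface text tells. Its arguments: {"type":"object","properties":{"plan":{"type":"array"}},"required":["plan"]}

```bash
ls; mkdir -p pics
python3 - <<'E'
from plant import observe, viewer, bot
import cv2,numpy as np
print(observe())
for n in ["scene","top"]:
    p,d=viewer.grab_frame(n); cv2.imwrite(f"pics/{n}0.png",p[:,:,::-1]); np.save(f"pics/{n}0.npy",d)
    m=viewer.camera_model(n); print(n,{k:np.round(v,4).tolist() for k,v in m.items()})
    for l in ["carrier","handle_grip","rack","pad","stand","stand_ball","stand_rest","can","jar"]:
        r=viewer.boxes_of(n,l); print(l,[(np.round(x["point"],1).tolist(),round(x["confidence"],2)) for x in r[:3]])
print({k:np.round(v,4).tolist() for k,v in viewer.camera_model("wrist").items()})
E
```

```text
pics
{'t': 0.0, 'joint_pos': array([7.31666786e+01, 1.38324160e+01, 2.13802345e-01, 7.65031248e+01,
       8.90292433e-04, 9.00003983e+01]), 'joint_vel': array([-0.07458144,  0.03415687, -0.03865203,  0.04140229,  0.00630969,
       -0.03144961]), 'effort': array([-1.21614779e-03, -3.72319865e+01,  2.52407777e+01,  1.71869964e-02,
       -6.72892065e-05, -1.48847846e-06]), 'tcp_pos': array([0.14460391, 0.47796282, 0.23041167]), 'orientation': array([[-9.57149221e-01,  2.89594494e-01, -6.30171933e-04],
       [ 2.89595180e-01,  9.57147070e-01, -2.02919428e-03],
       [ 1.55237298e-05, -2.12473647e-03, -9.99997743e-01]]), 'ft_force': array([ 0.29579198,  0.44931854, -0.10767249]), 'ft_torque': array([-0.00354277,  0.02673121, -0.02534085]), 'finger_gap': 0.9992353386909703}
scene {'K': [[379.0279, 0.0, 275.6867], [0.0, 379.0279, 208.8078], [0.0, 0.0, 1.0]], 'R': [[0.7215, 0.6923, 0.011], [0.5355, -0.5479, -0.6427], [-0.4389, 0.4696, -0.766]], 't': [-0.4428, -0.2524, 1.5371]}
carrier [([295.2, 173.7], 0.6)]
handle_grip [([315.5, 177.8], 0.68)]
rack [([317.7, 183.0], 0.76), ([330.7, 149
[... 356 characters left out ...]
28], [0.0, 0.0, 1.0]], 'R': [[-0.0247, -0.9997, -0.0077], [-0.982, 0.0257, -0.1869], [0.1871, 0.003, -0.9823]], 't': [0.0044, 0.5867, 0.9991]}
carrier [([198.6, 246.3], 0.75)]
handle_grip [([189.0, 213.8], 0.66)]
rack [([190.4, 213.5], 0.8)]
pad [([272.7, 229.8], 0.73), ([369.3, 247.1], 0.63)]
stand [([370.4, 244.7], 0.58)]
stand_ball [([368.1, 245.7], 0.88)]
stand_rest [([368.8, 242.9], 0.78), ([444.5, 229.5], 0.63)]
can [([269.5, 126.2], 0.59)]
jar [([123.7, 248.1], 0.58)]
{'K': [[299.4738, 0.0, 275.0315], [0.0, 299.4738, 207.7931], [0.0, 0.0, 1.0]], 'T_tool_cam': [[-0.0005, -0.9623, -0.272, 0.0687], [1.0, -0.0003, -0.0007, 0.0001], [0.0006, -0.272, 0.9623, -0.1427], [0.0, 0.0, 0.0, 1.0]]}
```

View pics/top0.png

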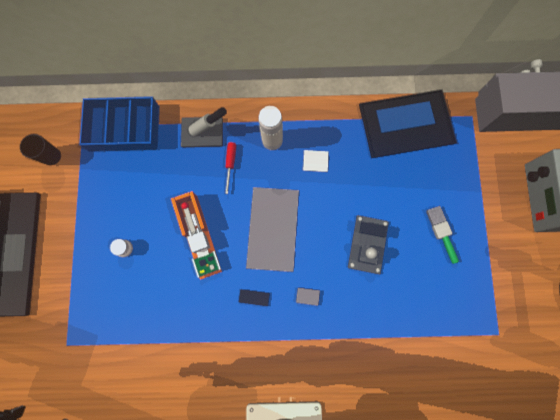

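View pics/scene0.png

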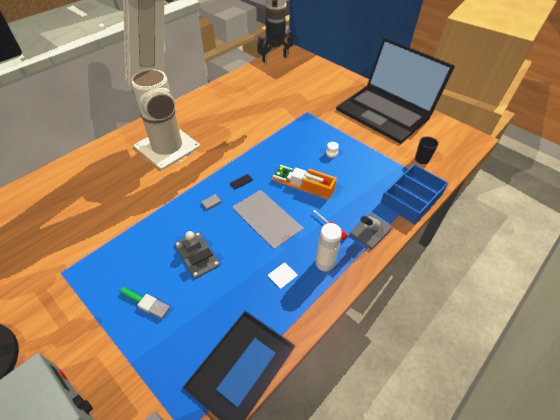

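```bash
cat > h.py <<'E'
import numpy as np,cv2
from plant import observe, viewer, bot
def cam(n,st=None):
    m=viewer.camera_model(n); K=np.array(m["K"])
    if n!="wrist":
        R=np.array(m["R"]);t=np.array(m["t"]); return K,R.T,-R.T@t
    T=np.array(m["T_tool_cam"]); Ro=np.array(st["orientation"]);p=np.array(st["tcp_pos"])
    return K,Ro@T[:3,:3],Ro@T[:3,3]+p
def cloud(d,K,Rw,c):
    v,u=np.mgrid[:d.shape[0],:d.shape[1]]
    P=np.stack([(u-K[0,2])/K[0,0]*d,(v-K[1,2])/K[1,1]*d,d],-1)@Rw.T+c
    P[d<=0]=np.nan
    return P
def pix_at_z(u,v,z,K,Rw,c):
    r=Rw@np.array([(u-K[0,2])/K[0,0],(v-K[1,2])/K[1,1],1]); return c+r*(z-c[2])/r[2]
def proj(X,K,Rw,c):
    q=(np.atleast_2d(X)-c)@Rw; q=q@K.T; return q[:,:2]/q[:,2:]
def rect(P,mask):
    pts=P[mask]; pts=pts[~np.isnan(pts[:,0])]
    (c,s,a)=cv2.minAreaRect((pts[:,:2]*1000).astype(np.float32)); return c,s,a,np.percentile(pts[:,2],[5,50,95])
E
python3 - <<'E'
from h import *
n="top"
p,d=viewer.grab_frame(n);K,R,c=cam(n);P=cloud(d,K,R,c)
for l in ["carrier","rack","pad","stand","stand_ball","handle","can","jar","screwdriver","battery","cell","shield","brush"]:
    for r in viewer.regions_of(n,l)[:1]:
        q=rect(P,r["region"]); print(l,round(r["confidence"],2),np.round(q[0],1),np.round(q[1],1),round(q[2],1),np.round(q[3],4))
o=cv2.resize(p[175:300,150:400,::-1],None,fx=3,fy=3,interpolation=cv2.INTER_CUBIC);cv2.imwrite("pics/topz.png",o)
E
```

```text
carrier 0.91 [524.4 221.3] [193.7  62.7] 19.1 [0.0229 0.0308 0.0567]
rack 0.69 [534.5 225.5] [227.3  62.5] 18.1 [0.0039 0.0413 0.06  ]
pad 0.7 [552.4  18.4] [130.9 236.3] 84.4 [0.0017 0.0051 0.0084]
stand 0.74 [ 500.8 -244.2] [ 90.7 150.4] 76.9 [0.0092 0.0137 0.076 ]
stand_ball 0.86 [ 500.7 -244.4] [ 90.4 150.7] 76.6 [0.0093 0.0138 0.076 ]
handle 0.5 [576.5 241.5] [84.3 18. ] 17.4 [0.0508 0.0559 0.0613]
can 0.87 [845.5  15.2] [135.1  68.9] 8.1 [0.0209 0.1534 0.1743]
jar 0.72 [510.8 437.6] [64.9 45.9] 66.2 [0.0119 0.0454 0.0499]
battery 0.9 [364.4  73.1] [80.5 37.1] 80.8 [0.0062 0.0099 0.0131]
cell 0.92 [364.2 -73.4] [61.4 39.8] 81.0 [0.0105 0.0137 0.017 ]
shield 0.96 [ 745.3 -109.8] [72.4 62.5] 87.1 [0.0027 0.0063 0.0096]
brush 0.76 [ 521.7 -454.6] [161.5  50.1] 15.2 [0.0059 0.02   0.0243]
```

View pics/topz.png

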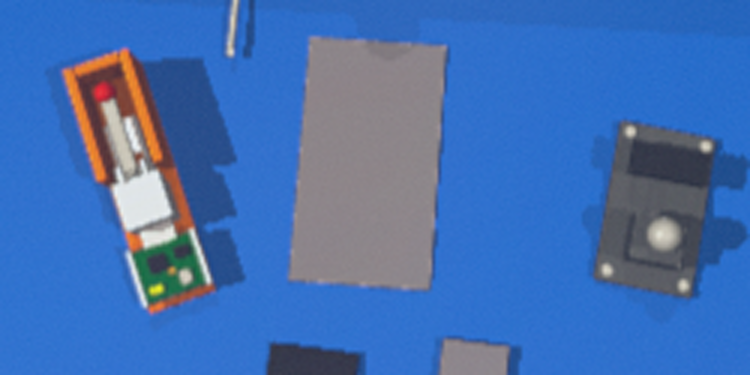

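```bash
cat >> h.py <<'E'
from scipy.spatial.transform import Rotation as Ro
def down(yaw_carrier_deg):  # tool pointing down, tool x along carrier -x
    a=np.radians(yaw_carrier_deg+180); x=np.array([np.cos(a),np.sin(a),0]); z=np.array([0,0,-1.]); y=np.cross(z,x)
    return np.stack([x,y,z],1)
def goto(pos,yaw):
    s=observe(); R=np.array(s["orientation"]); p=np.array(s["tcp_pos"])
    dr=Ro.from_matrix(R.T@down(yaw)).as_rotvec()
    print("travel",np.round(R.T@(np.array(pos)-p),4).tolist(),"dr",np.round(dr,4).tolist(),"t",s["t"],"tcp",np.round(p,4),"ft",np.round(s["ft_force"],2),"gap",round(s["finger_gap"],3))
E
python3 - <<'E'
from h import *
K,R,c=cam("top")
print(pix_at_z(197.7,241.7,.048,K,R,c), pix_at_z(150+103/3,175+91/3,.06,K,R,c))
goto([.5,.215,.2],18.5)
E
```

```text
[0.51311089 0.21693437 0.048     ] [0.61051069 0.25168767 0.06      ]
travel [-0.4163, -0.1494, 0.0313] dr [0.0, -0.0, -0.6167] t 1.7 tcp [0.1448 0.4786 0.2313] ft [ 0.22 -0.58 -0.04] gap 0.997
```

Call:
jog_arm(plan=[{"gripper": 1, "travel": [-0.416, -0.149, 0.031], "dr": [0, 0, -0.617]}, {"gripper": 1, "travel": [-0.416, -0.149, 0.031], "dr": [0, 0, -0.617]}, {"gripper": 1, "travel": [-0.416, -0.149, 0.031], "dr": [0, 0, -0.617]}, {"gripper": 1, "travel": [-0.416, -0.149, 0.031], "dr": [0, 0, -0.617]}, {"gripper": 1, "travel": [-0.416, -0.149, 0.031], "dr": [0, 0, -0.617]}, {"gripper": 1, "travel": [-0.416, -0.149, 0.031], "dr": [0, 0, -0.617]}, {"gripper": 1, "travel": [-0.416, -0.149, 0.031], "dr": [0, 0, -0.617]}, {"gripper": 1, "travel": [-0.416, -0.149, 0.031], "dr": [0, 0, -0.617]}, {"gripper": 1, "travel": [-0.416, -0.149, 0.031], "dr": [0, 0, -0.617]}, {"gripper": 1, "travel": [-0.416, -0.149, 0.031], "dr": [0, 0, -0.617]}, {"gripper": 1, "travel": [-0.416, -0.149, 0.031], "dr": [0, 0, -0.617]}, {"gripper": 1, "travel": [-0.416, -0.149, 0.031], "dr": [0, 0, -0.617]}, {"gripper": 1, "travel": [-0.416, -0.149, 0.031], "dr": [0, 0, -0.617]}])

```text
t: 3.0
tcp_pos: [0.4988, 0.2164, 0.2005]
orientation: [[-0.948, -0.319, -0.0], [-0.319, 0.948, 0.0], [0.0, 0.0, -1.0]]
ft_force: [0.2, 0.0, 0.7]
finger_gap: 1.0
```

Run:
```python
from h import *
s=observe();p,d=viewer.grab_frame("wrist");K,R,c=cam("wrist",s)
print(s["t"],s["tcp_pos"],s["orientation"])
cv2.imwrite("pics/w1.png",p[:,:,::-1]);np.save("pics/w1.npy",d);np.savez("pics/w1c.npz",K=K,R=R,c=c)
P=cloud(d,K,R,c)
for l in ["carrier","handle_grip","rack","handle"]:
    for r in viewer.regions_of("wrist",l)[:1]:
        q=rect(P,r["region"]); print(l,round(r["confidence"],2),r["point"],np.round(q[0],1),np.round(q[1],1),round(q[2],1),np.round(q[3],4))
```

```text
3.0 [0.49879712 0.21640628 0.20045055] [[-9.47690888e-01 -3.19189191e-01 -4.91204170e-04]
 [-3.19189334e-01  9.47690936e-01  2.43987478e-04]
 [ 3.87631574e-04  3.88011841e-04 -9.99999850e-01]]
carrier 0.82 [273.8, 182.6] [530.5 225.6] [215.   71.3] 18.9 [0.0249 0.0305 0.0575]
handle_grip 0.65 [273.4, 274.0] [583.2 244.7] [102.6  18.9] 16.8 [0.0535 0.0572 0.0627]
rack 0.72 [268.6, 273.0] [553.4 233.6] [271.7  75.7] 17.8 [0.0061 0.041  0.0596]
handle 0.72 [273.6, 269.8] [583.1 244.2] [102.1  17.4] 19.2 [0.0554 0.0573 0.0629]
```

View pics/w1.png

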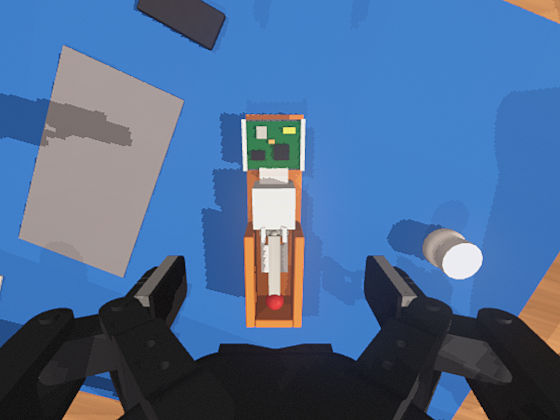

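Run:
```python
from h import *
z=np.load("pics/w1c.npz");K,R,c=z["K"],z["R"],z["c"];d=np.load("pics/w1.npy");P=cloud(d,K,R,c)
p=cv2.imread("pics/w1.png")
# head top
sub=P[185:235,245:305]; m=(sub[...,2]>.044)&(sub[...,2]<.056)
mask=np.zeros(d.shape,bool); mask[180:228,248:302]=(P[180:228,248:302,2]>.044)
print("head",rect(P,mask))
for v in range(180,236,6): print(v,[round(float(x)*1000,1) for x in P[v,246:306:6,2]])
hsv=cv2.cvtColor(p,cv2.COLOR_BGR2HSV)
red=((hsv[...,0]<4)|(hsv[...,0]>176))&(hsv[...,1]>200)&(hsv[...,2]>120); red[:280]=0;red[320:]=0
v,u=np.nonzero(red);print("red",u.mean(),v.mean(),len(u),u.min(),u.max(),v.min(),v.max(), pix_at_z(u.mean(),v.mean(),.053,K,R,c))
mat=np.nanmedian(P[60:100,200:235,2]);print("mat z",mat, "pad", np.nanmedian(P[100:120,80:150,2]))
cv2.imwrite("pics/w1z.png",cv2.resize(p[100:340,215:335],None,fx=2.5,fy=2.5,interpolation=cv2.INTER_CUBIC))
```

```text
head ((512.2420654296875, 219.531494140625), (42.019752502441406, 43.177459716796875), 18.794523239135742, array([0.04975963, 0.05103298, 0.05220837]))
180 [2.4, 7.2, 7.4, 27.5, 27.5, 26.5, 28.0, 8.3, 7.3, 6.2]
186 [3.3, 6.9, 41.7, 40.8, 41.0, 41.0, 42.5, 42.1, 43.4, 6.4]
192 [2.7, 5.8, 49.7, 50.1, 50.7, 51.2, 50.9, 52.6, 51.3, 7.3]
198 [3.7, 7.3, 51.4, 51.7, 51.2, 50.6, 50.7, 52.4, 50.5, 6.9]
204 [3.1, 8.8, 51.4, nan, 51.7, 51.1, 50.1, 50.9, 51.0, 7.2]
210 [2.8, 7.5, 51.0, 52.2, 51.0, 51.0, 49.8, 51.5, 50.7, 7.0]
216 [2.5, 6.7, 51.4, 51.0, 50.8, 50.6, 51.9, 49.9, 49.9, 7.9]
222 [1.9, 12.8, 52.2, 51.1, 51.8, 51.1, 50.7, 51.3, 50.7, 11.2]
228 [2.1, 34.0, 50.7, 52.1, 51.2, 49.9, 51.9, 51.8, 51.7, 32.5]
234 [52.5, 52.9, 6.3, 52.0, 52.4, 54.7, 49.8, 51.0, 46.5, 51.2]
red 274.0 295.0 3 273 275 295 295 [0.60587234 0.25099362 0.053     ]
mat z 0.00303168157180711 pad 0.006154237755728709
```

View pics/w1z.png

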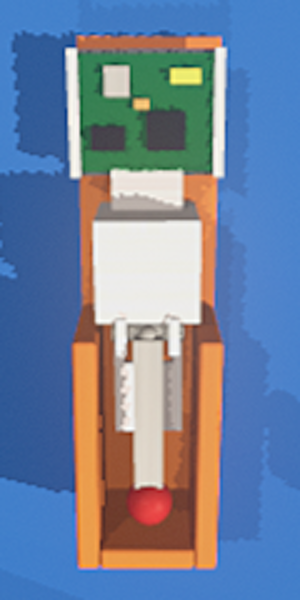

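Run:
```python
from h import *
goto([.512,.2195,.10],18.8)
goto([.512,.2195,.018],18.8)
```

```text
travel [-0.0131, -0.0011, 0.1006] dr [0.0001, 0.0004, -0.0031] t 3.25 tcp [0.4992 0.2164 0.2006] ft [ 0.16  0.71 -0.29] gap 1.004
travel [-0.013, -0.0011, 0.1826] dr [0.0001, 0.0004, -0.0031] t 3.25 tcp [0.4992 0.2164 0.2006] ft [ 0.16  0.71 -0.29] gap 1.004
```

Call:
jog_arm(plan=[{"gripper": 1, "travel": [-0.013, -0.001, 0.05], "dr": [0, 0, -0.003]}, {"gripper": 1, "travel": [-0.013, -0.001, 0.09], "dr": [0, 0, -0.003]}, {"gripper": 1, "travel": [-0.013, -0.001, 0.12], "dr": [0, 0, -0.003]}, {"gripper": 1, "travel": [-0.013, -0.001, 0.14], "dr": [0, 0, -0.003]}, {"gripper": 1, "travel": [-0.013, -0.001, 0.16], "dr": [0, 0, -0.003]}, {"gripper": 1, "travel": [-0.013, -0.001, 0.175], "dr": [0, 0, -0.003]}, {"gripper": 1, "travel": [-0.013, -0.001, 0.182], "dr": [0, 0, -0.003]}, {"gripper": 1, "travel": [-0.013, -0.001, 0.182], "dr": [0, 0, -0.003]}])

```text
t: 4.05
tcp_pos: [0.5116, 0.2187, 0.0175]
orientation: [[-0.947, -0.321, -0.002], [-0.321, 0.947, -0.001], [0.002, -0.0, -1.0]]
ft_force: [-0.9, -0.1, 0.2]
finger_gap: 1.004
```

Call:
jog_arm(plan=[{"gripper": 0.3, "travel": [0, 0, 0], "dr": [0, 0, 0]}, {"gripper": 0, "travel": [0, 0, 0], "dr": [0, 0, 0]}, {"gripper": 0, "travel": [0, 0, 0], "dr": [0, 0, 0]}, {"gripper": 0, "travel": [0, 0, 0], "dr": [0, 0, 0]}, {"gripper": 0, "travel": [0, 0, 0], "dr": [0, 0, 0]}, {"gripper": 0, "travel": [0, 0, 0], "dr": [0, 0, 0]}, {"gripper": 0, "travel": [0, 0, 0], "dr": [0, 0, 0]}, {"gripper": 0, "travel": [0, 0, 0], "dr": [0, 0, 0]}])

```text
t: 4.85
tcp_pos: [0.5132, 0.2195, 0.0196]
orientation: [[-0.947, -0.321, 0.002], [-0.321, 0.947, 0.002], [-0.002, 0.001, -1.0]]
ft_force: [-1.2, 1.8, 5.1]
finger_gap: 0.497
```

Call:
jog_arm(plan=[{"gripper": 0, "travel": [0, 0, -0.005], "dr": [0, 0, 0]}, {"gripper": 0, "travel": [0, 0, -0.015], "dr": [0, 0, 0]}, {"gripper": 0, "travel": [0, 0, -0.03], "dr": [0, 0, 0]}, {"gripper": 0, "travel": [0, 0, -0.045], "dr": [0, 0, 0]}, {"gripper": 0, "travel": [0, 0, -0.06], "dr": [0, 0, 0]}, {"gripper": 0, "travel": [0, 0, -0.075], "dr": [0, 0, 0]}, {"gripper": 0, "travel": [0, 0, -0.085], "dr": [0, 0, 0]}, {"gripper": 0, "travel": [0, 0, -0.085], "dr": [0, 0, 0]}])

```text
t: 5.65
tcp_pos: [0.5133, 0.2189, 0.1047]
orientation: [[-0.947, -0.32, 0.002], [-0.32, 0.947, 0.001], [-0.002, 0.0, -1.0]]
ft_force: [1.3, 0.2, -5.0]
finger_gap: 0.494
```

Run:
```python
from h import *
s=observe();p,d=viewer.grab_frame("wrist");K,R,c=cam("wrist",s)
print(s["t"],s["tcp_pos"],s["ft_force"],s["ft_torque"],s["finger_gap"])
cv2.imwrite("pics/w2.png",p[:,:,::-1]);np.save("pics/w2.npy",d);np.savez("pics/w2c.npz",K=K,R=R,c=c)
p,d=viewer.grab_frame("scene");cv2.imwrite("pics/s2.png",cv2.resize(p[100:260,160:400,::-1],None,fx=3,fy=3))
```

```text
5.65 [0.51326497 0.21885815 0.10465113] [ 1.32126102  0.17533164 -5.04301123] [ 0.05870651 -0.05327721  0.02644917] 0.49360034978131784
```

View pics/w2.png

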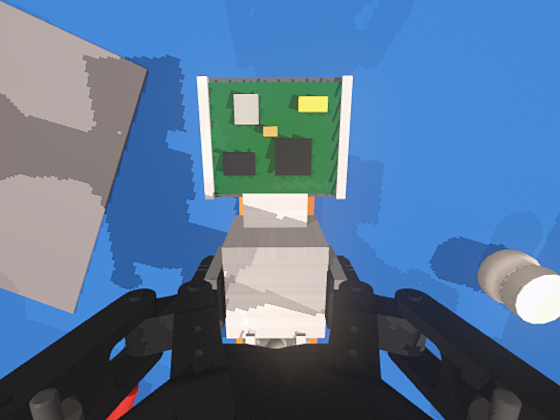

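View pics/s2.png

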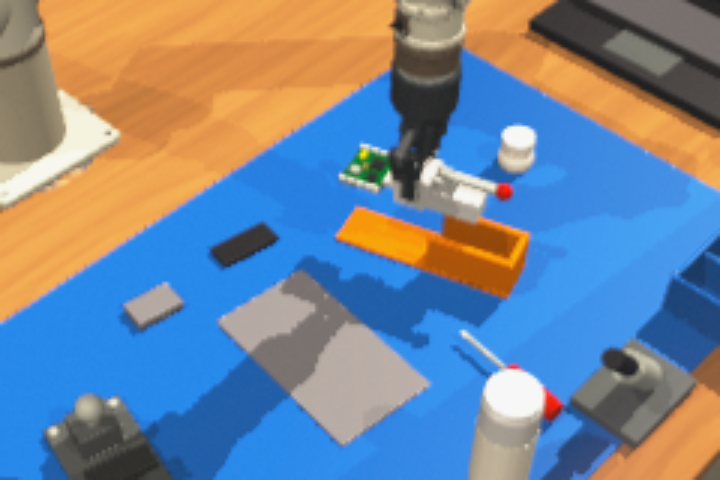

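Run:
```python
from h import *
z=np.load("pics/w2c.npz");K,R,c=z["K"],z["R"],z["c"];d=np.load("pics/w2.npy");P=cloud(d,K,R,c)
T=observe();Rt=np.array(T["orientation"]);q=(P-T["tcp_pos"])@Rt
# board plane in tool frame
b=q[90:190,215:335].reshape(-1,3);b=b[~np.isnan(b[:,0])]
A=np.c_[b[:,:2],np.ones(len(b))];x=np.linalg.lstsq(A,b[:,2],rcond=None)[0]
for i in range(3):
    r=b[:,2]-A@x;k=abs(r)<.002;x=np.linalg.lstsq(A[k],b[k,2],rcond=None)[0]
print("board slope x,y",x, k.sum())
m=np.zeros(d.shape,bool);m[250:330,228:325]=True
print("head top z tool",np.nanmedian(q[255:330,232:320,2]),np.nanpercentile(q[255:330,215:335,1],[1,50,99]))
mb=np.zeros(d.shape,bool);mb[60:205,190:365]=(q[60:205,190:365,2]<0.02);print("board rect tool",rect(q,mb))
goto([.545,.019,.105],-5.8)
```

```text
board slope x,y [ 0.00105305  0.00137725 -0.00930987] 8888
head top z tool -0.03327326712630259 [-0.02438857 -0.00012653  0.02347852]
board rect tool ((58.635562896728516, -0.12778472900390625), (55.730628967285156, 64.6291275024414), 0.0011494556674733758, array([-0.01257692, -0.00953611, -0.00784308]))
travel [0.0327, -0.1994, -0.0021] dr [-0.0004, -0.0008, 0.4273] t 5.75 tcp [0.5121 0.2184 0.1028] ft [-0.22  0.53 -6.55] gap 0.495
```

Call:
jog_arm(plan=[{"gripper": 0, "travel": [0.003, -0.02, 0], "dr": [0, 0, 0.04]}, {"gripper": 0, "travel": [0.008, -0.05, 0], "dr": [0, 0, 0.1]}, {"gripper": 0, "travel": [0.013, -0.08, 0], "dr": [0, 0, 0.17]}, {"gripper": 0, "travel": [0.018, -0.11, 0], "dr": [0, 0, 0.24]}, {"gripper": 0, "travel": [0.023, -0.14, 0], "dr": [0, 0, 0.31]}, {"gripper": 0, "travel": [0.028, -0.17, 0], "dr": [0, 0, 0.37]}, {"gripper": 0, "travel": [0.031, -0.19, 0], "dr": [0, 0, 0.41]}, {"gripper": 0, "travel": [0.033, -0.2, 0], "dr": [0, 0, 0.427]}, {"gripper": 0, "travel": [0.033, -0.2, 0], "dr": [0, 0, 0.427]}, {"gripper": 0, "travel": [0.033, -0.2, 0.02], "dr": [0, 0, 0.427]}, {"gripper": 0, "travel": [0.033, -0.2, 0.04], "dr": [0, 0, 0.427]}, {"gripper": 0, "travel": [0.033, -0.2, 0.06], "dr": [0, 0, 0.427]}, {"gripper": 0, "travel": [0.033, -0.2, 0.075], "dr": [0, 0, 0.427]}, {"gripper": 0, "travel": [0.033, -0.2, 0.08], "dr": [0, 0, 0.427]}, {"gripper": 0, "travel": [0.033, -0.2, 0.08], "dr": [0, 0, 0.427]}])

```text
t: 7.25
tcp_pos: [0.5442, 0.0197, 0.0223]
orientation: [[-0.995, 0.099, -0.003], [0.099, 0.995, 0.0], [0.003, 0.0, -1.0]]
ft_force: [-0.5, -0.8, -5.9]
finger_gap: 0.495
```

Run:
```python
from h import *
s=observe();print(s["t"],s["tcp_pos"],s["ft_force"])
p,d=viewer.grab_frame("scene");cv2.imwrite("pics/s3.png",cv2.resize(p[130:290,160:400,::-1],None,fx=3,fy=3))
p,d=viewer.grab_frame("top");cv2.imwrite("pics/t3.png",cv2.resize(p[150:310,150:400,::-1],None,fx=3,fy=3))
```

```text
7.25 [0.54421733 0.01968082 0.02232937] [-0.48800808 -0.77639468 -5.92285096]
```

View pics/s3.png

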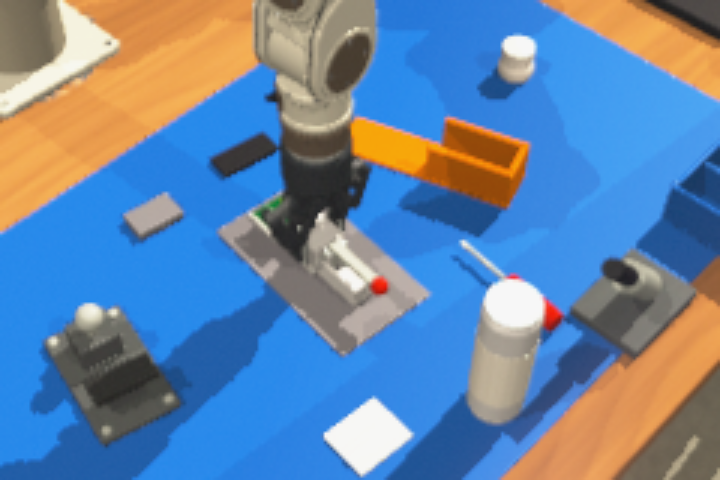

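View pics/t3.png

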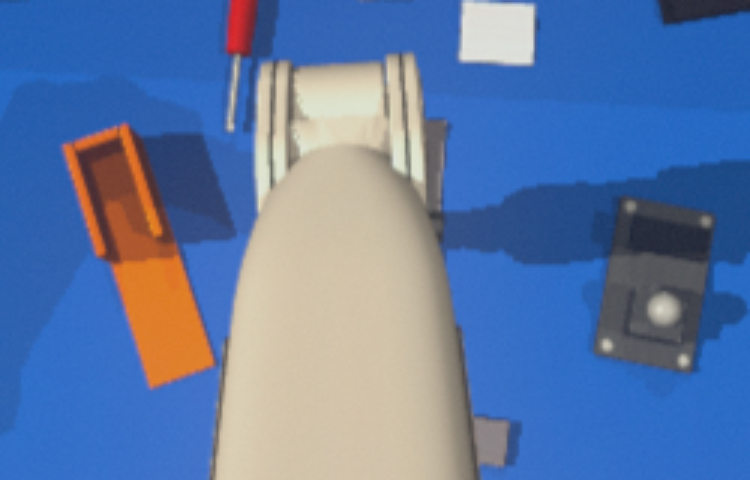

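Call:
jog_arm(plan=[{"gripper": 0, "travel": [0, 0, 0.001], "dr": [0, 0, 0]}, {"gripper": 0, "travel": [0, 0, 0.002], "dr": [0, 0, 0]}, {"gripper": 0, "travel": [0, 0, 0.003], "dr": [0, 0, 0]}, {"gripper": 0, "travel": [0, 0, 0.003], "dr": [0, 0, 0]}])

```text
t: 7.75
tcp_pos: [0.5453, 0.0186, 0.0204]
orientation: [[-0.995, 0.101, 0.0], [0.101, 0.995, 0.0], [-0.0, 0.0, -1.0]]
ft_force: [0.2, 0.0, -6.2]
finger_gap: 0.492
```

Call:
jog_arm(plan=[{"gripper": 0, "travel": [0, 0, 0.001], "dr": [0, 0, 0]}, {"gripper": 0, "travel": [0, 0, 0.001], "dr": [0, 0, 0]}])

```text
t: 7.95
tcp_pos: [0.5452, 0.0186, 0.0192]
orientation: [[-0.995, 0.101, -0.0], [0.101, 0.995, 0.0], [0.0, -0.0, -1.0]]
ft_force: [-1.1, 0.2, -5.7]
finger_gap: 0.499
```

Call:
jog_arm(plan=[{"gripper": 0, "travel": [0, 0, 0.001], "dr": [0, 0, 0]}, {"gripper": 0, "travel": [0, 0, 0.001], "dr": [0, 0, 0]}])

```text
t: 8.15
tcp_pos: [0.5454, 0.0186, 0.0186]
orientation: [[-0.995, 0.101, 0.0], [0.101, 0.995, 0.0], [-0.0, 0.0, -1.0]]
ft_force: [-1.3, -0.3, -3.2]
finger_gap: 0.493
```

Call:
jog_arm(plan=[{"gripper": 0, "travel": [0, 0, 0.0005], "dr": [0, 0, 0]}, {"gripper": 0, "travel": [0, 0, 0.0005], "dr": [0, 0, 0]}, {"gripper": 0.6, "travel": [0, 0, 0.0005], "dr": [0, 0, 0]}, {"gripper": 1, "travel": [0, 0, 0.0005], "dr": [0, 0, 0]}, {"gripper": 1, "travel": [0, 0, 0.0005], "dr": [0, 0, 0]}, {"gripper": 1, "travel": [0, 0, 0.0005], "dr": [0, 0, 0]}, {"gripper": 1, "travel": [0, 0, 0.0005], "dr": [0, 0, 0]}, {"gripper": 1, "travel": [0, 0, 0.0005], "dr": [0, 0, 0]}, {"gripper": 1, "travel": [0, 0, 0.0005], "dr": [0, 0, 0]}])

```text
t: 9.05
tcp_pos: [0.5453, 0.0187, 0.0178]
orientation: [[-0.995, 0.101, 0.0], [0.101, 0.995, 0.0], [-0.0, 0.0, -1.0]]
ft_force: [0.1, 1.3, -0.3]
finger_gap: 0.997
```

Call:
jog_arm(plan=[{"gripper": 1, "travel": [0, 0, -0.02], "dr": [0, 0, 0]}, {"gripper": 1, "travel": [0, 0, -0.05], "dr": [0, 0, 0]}, {"gripper": 1, "travel": [0, 0, -0.09], "dr": [0, 0, 0]}, {"gripper": 1, "travel": [0, 0, -0.13], "dr": [0, 0, 0]}, {"gripper": 1, "travel": [-0.03, 0, -0.17], "dr": [0, 0, 0]}, {"gripper": 1, "travel": [-0.06, 0, -0.18], "dr": [0, 0, 0]}, {"gripper": 1, "travel": [-0.06, 0, -0.18], "dr": [0, 0, 0]}, {"gripper": 1, "travel": [-0.06, 0, -0.18], "dr": [0, 0, 0]}])

```text
t: 9.85
tcp_pos: [0.6049, 0.0125, 0.1972]
orientation: [[-0.995, 0.101, -0.001], [0.101, 0.995, 0.0], [0.001, -0.0, -1.0]]
ft_force: [-1.0, 0.2, -0.6]
finger_gap: 1.001
```

Run:
```python
from h import *
s=observe();p,d=viewer.grab_frame("wrist");K,R,c=cam("wrist",s)
print(s["t"],s["tcp_pos"],s["ft_force"],s["finger_gap"])
cv2.imwrite("pics/w4.png",p[:,:,::-1]);np.save("pics/w4.npy",d);np.savez("pics/w4c.npz",K=K,R=R,c=c)
```

```text
9.85 [0.6049166  0.01254284 0.19723828] [-0.9894434   0.19038718 -0.55541909] 1.00102497781103
```

View pics/w4.png

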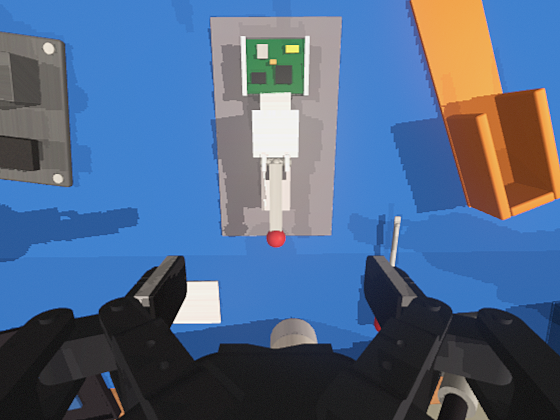

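Run:
```python
from h import *
z=np.load("pics/w4c.npz");K,R,c=z["K"],z["R"],z["c"];d=np.load("pics/w4.npy");P=cloud(d,K,R,c)
p=cv2.imread("pics/w4.png");hsv=cv2.cvtColor(p,cv2.COLOR_BGR2HSV)
red=((hsv[...,0]<6)|(hsv[...,0]>174))&(hsv[...,1]>150);red[:225]=0;red[255:]=0;red[:,:260]=0;red[:,295:]=0
v,u=np.nonzero(red);print(len(u),u.min(),u.max(),v.min(),v.max())
k=pix_at_z((u.min()+u.max())/2,(v.min()+v.max())/2,.0525,K,R,c);print("knob",k,np.nanmin(P[red][:,2]),np.nanmax(P[red][:,2]))
m=np.zeros(d.shape,bool);m[105:157,245:305]=P[105:157,245:305,2]>.044
h=rect(P,m);print("head",h)
hc=np.array(h[0])/1000;w=k[:2]-hc;print(np.hypot(*w),np.degrees(np.arctan2(w[1],w[0])))
pm=(abs(P[...,2]-.0065)<.0035);print("pad z",np.nanmedian(P[60:200,222:235,2]),"mat",np.nanmedian(P[60:200,150:200,2]))
a=np.radians(-5.8);e=hc+.103*np.array([np.cos(a),np.sin(a)]);print("knob expected",e)
goto([k[0],k[1],.0525-.019],-5.8)
```

```text
236 267 284 231 246
knob [0.64986249 0.00824563 0.0525    ] 0.055090499780682534 0.06422803149199036
head ((545.7625122070312, 18.858137130737305), (43.02751922607422, 42.169830322265625), 84.21626281738281, array([0.04892954, 0.05006187, 0.05128356]))
0.10463952293248618 -5.82092888398746
pad z 0.006114705160374989 mat 0.003127716100120803
knob expected [0.64823523 0.00844934]
travel [-0.0466, 0.0003, 0.163] dr [-0.0003, -0.0027, 0.0004] t 9.9 tcp [0.6039 0.0126 0.1966] ft [-0.01  0.03 -0.97] gap 1.005
```

Call:
jog_arm(plan=[{"gripper": 1, "travel": [-0.0455, 0, 0.03], "dr": [0, 0, 0]}, {"gripper": 1, "travel": [-0.0455, 0, 0.06], "dr": [0, 0, 0]}, {"gripper": 1, "travel": [-0.0455, 0, 0.09], "dr": [0, 0, 0]}, {"gripper": 1, "travel": [-0.0455, 0, 0.12], "dr": [0, 0, 0]}, {"gripper": 1, "travel": [-0.0455, 0, 0.145], "dr": [0, 0, 0]}, {"gripper": 1, "travel": [-0.0455, 0, 0.16], "dr": [0, 0, 0]}, {"gripper": 0.8, "travel": [-0.0455, 0, 0.1645], "dr": [0, 0, 0]}, {"gripper": 0.6, "travel": [-0.0455, 0, 0.1645], "dr": [0, 0, 0]}, {"gripper": 0.4, "travel": [-0.0455, 0, 0.1645], "dr": [0, 0, 0]}, {"gripper": 0.4, "travel": [-0.0455, 0, 0.1645], "dr": [0, 0, 0]}])

```text
t: 10.9
tcp_pos: [0.6511, 0.0081, 0.0348]
orientation: [[-0.995, 0.101, 0.003], [0.101, 0.995, 0.0], [-0.003, 0.0, -1.0]]
ft_force: [0.4, 0.9, -0.9]
finger_gap: 0.4
```

Run:
```python
from h import *
s=observe();p,d=viewer.grab_frame("wrist")
print(s["t"],s["tcp_pos"],s["ft_force"],s["finger_gap"])
cv2.imwrite("pics/w5.png",p[:,:,::-1])
p,d=viewer.grab_frame("scene");cv2.imwrite("pics/s5.png",cv2.resize(p[130:290,160:400,::-1],None,fx=3,fy=3))
```

```text
10.9 [0.65114885 0.00806771 0.03482009] [ 0.36941635  0.87676329 -0.85196214] 0.4001672235913541
```

View pics/w5.png

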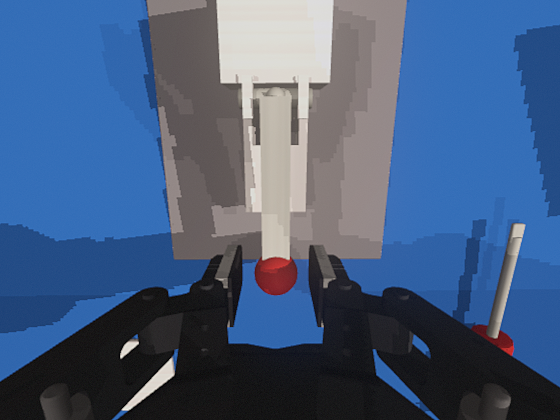

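View pics/s5.png

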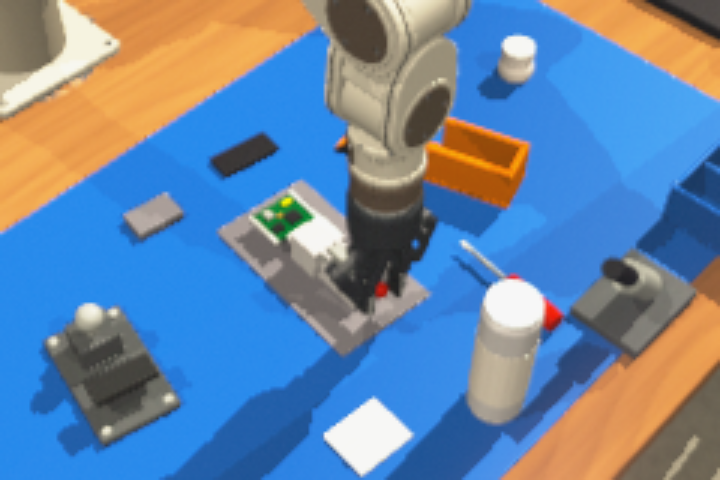

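Call:
jog_arm(plan=[{"gripper": 0.4, "travel": [0.002, 0, 0.002], "dr": [0, 0, 0]}, {"gripper": 0.3, "travel": [0.002, 0, 0.002], "dr": [0, 0, 0]}, {"gripper": 0.2, "travel": [0.002, 0, 0.002], "dr": [0, 0, 0]}, {"gripper": 0.0, "travel": [0.002, 0, 0.002], "dr": [0, 0, 0]}, {"gripper": 0, "travel": [0.002, 0, 0.002], "dr": [0, 0, 0]}, {"gripper": 0, "travel": [0.002, 0, 0.002], "dr": [0, 0, 0]}, {"gripper": 0, "travel": [0.002, 0, 0.002], "dr": [0, 0, 0]}])

```text
t: 11.7
tcp_pos: [0.6481, 0.0084, 0.0314]
orientation: [[-0.995, 0.1, -0.0], [0.1, 0.995, 0.0], [0.0, 0.0, -1.0]]
ft_force: [-1.7, 0.3, 2.9]
finger_gap: 0.197
```

Run:
```python
from h import *
s=observe();p,d=viewer.grab_frame("wrist")
print(s["t"],s["tcp_pos"],s["ft_force"],s["finger_gap"])
cv2.imwrite("pics/w6.png",cv2.resize(p[200:350,180:380,::-1],None,fx=4,fy=4))
p,d=viewer.grab_frame("scene");cv2.imwrite("pics/s6.png",cv2.resize(p[160:260,220:340,::-1],None,fx=6,fy=6))
```

```text
11.7 [0.64806758 0.00841208 0.03138102] [-1.73624152  0.31880103  2.94506835] 0.19747288228495002
```

View pics/w6.png

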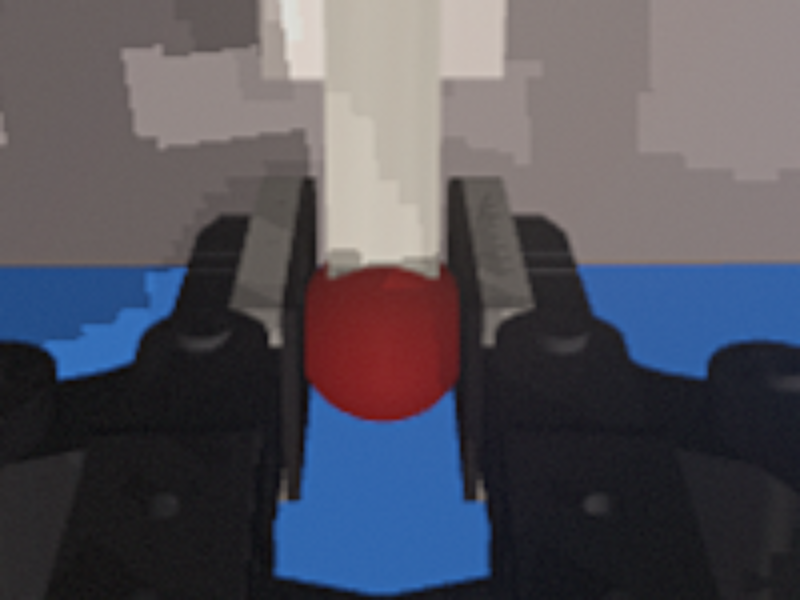

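View pics/s6.png

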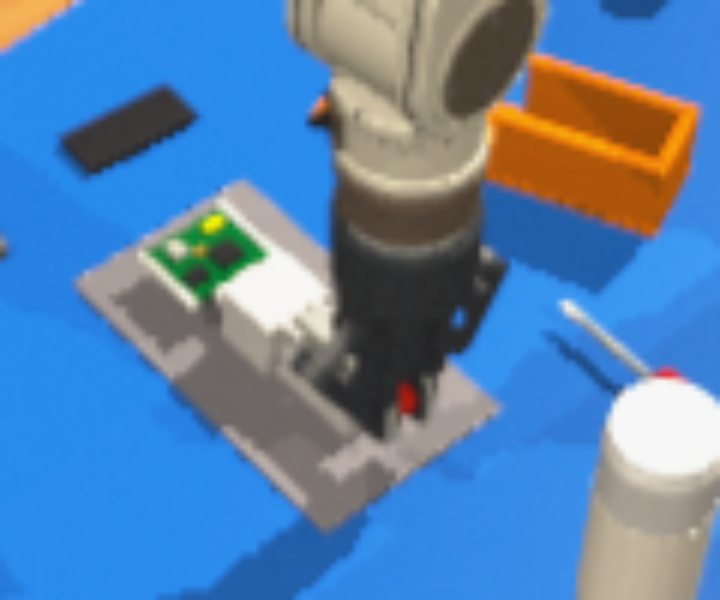

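Call:
jog_arm(plan=[{"gripper": 0, "travel": [0.0005, 0, -0.0038], "dr": [0, 0, 0]}, {"gripper": 0, "travel": [0.0012, 0, -0.0076], "dr": [0, 0, 0]}, {"gripper": 0, "travel": [0.002, 0, -0.0113], "dr": [0, 0, 0]}, {"gripper": 0, "travel": [0.0031, 0, -0.0149], "dr": [0, 0, 0]}, {"gripper": 0, "travel": [0.0044, 0, -0.0185], "dr": [0, 0, 0]}, {"gripper": 0, "travel": [0.0058, 0, -0.0221], "dr": [0, 0, 0]}, {"gripper": 0, "travel": [0.0074, 0, -0.0255], "dr": [0, 0, 0]}, {"gripper": 0, "travel": [0.0091, 0, -0.029], "dr": [0, 0, 0]}, {"gripper": 0, "travel": [0.0091, 0, -0.029], "dr": [0, 0, 0]}])

```text
t: 12.7
tcp_pos: [0.6389, 0.0091, 0.0609]
orientation: [[-0.995, 0.101, -0.0], [0.101, 0.995, -0.0], [0.0, -0.0, -1.0]]
ft_force: [-2.4, 1.2, 0.1]
finger_gap: 0.2
```

Going well; continue to 0.75 rad.

Call:
jog_arm(plan=[{"gripper": 0, "travel": [0.002, 0, -0.0033], "dr": [0, 0, 0]}, {"gripper": 0, "travel": [0.004, 0, -0.0065], "dr": [0, 0, 0]}, {"gripper": 0, "travel": [0.0063, 0, -0.0096], "dr": [0, 0, 0]}, {"gripper": 0, "travel": [0.0087, 0, -0.0126], "dr": [0, 0, 0]}, {"gripper": 0, "travel": [0.0113, 0, -0.0154], "dr": [0, 0, 0]}, {"gripper": 0, "travel": [0.0139, 0, -0.0181], "dr": [0, 0, 0]}, {"gripper": 0, "travel": [0.0167, 0, -0.0207], "dr": [0, 0, 0]}, {"gripper": 0, "travel": [0.0167, 0, -0.0207], "dr": [0, 0, 0]}])

```text
t: 13.5
tcp_pos: [0.6221, 0.0108, 0.0815]
orientation: [[-0.995, 0.101, -0.0], [0.101, 0.995, -0.0], [0.0, -0.0, -1.0]]
ft_force: [-0.9, -0.3, -0.3]
finger_gap: 0.196
```

Run:
```python
from h import *
s=observe();p,d=viewer.grab_frame("wrist")
print(s["t"],s["tcp_pos"],s["ft_force"],s["finger_gap"])
cv2.imwrite("pics/w7.png",p[:,:,::-1])
p,d=viewer.grab_frame("scene");cv2.imwrite("pics/s7.png",cv2.resize(p[160:260,220:340,::-1],None,fx=6,fy=6))
```

```text
13.5 [0.62212835 0.01082466 0.08151747] [-0.90178461 -0.29595083 -0.30157204] 0.19612834960408712
```

View pics/w7.png

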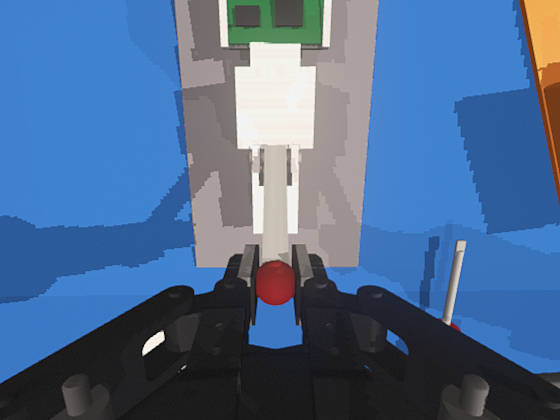

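View pics/s7.png

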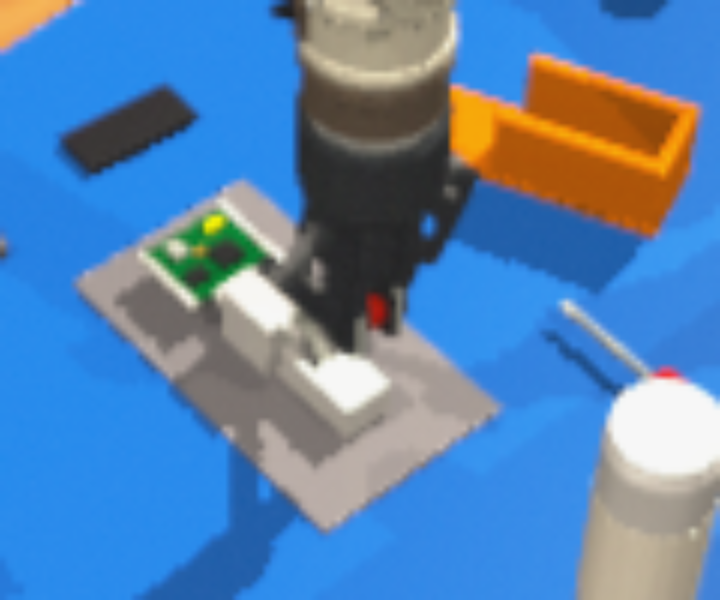

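Call:
jog_arm(plan=[{"gripper": 0.3, "travel": [0, 0, 0], "dr": [0, 0, 0]}, {"gripper": 0.6, "travel": [0, 0, 0], "dr": [0, 0, 0]}, {"gripper": 0.8, "travel": [0, 0, 0], "dr": [0, 0, 0]}, {"gripper": 1, "travel": [0, 0, 0], "dr": [0, 0, 0]}, {"gripper": 1, "travel": [0, 0, 0], "dr": [0, 0, 0]}, {"gripper": 1, "travel": [0, 0, -0.02], "dr": [0, 0, 0]}, {"gripper": 1, "travel": [0, 0, -0.05], "dr": [0, 0, 0]}, {"gripper": 1, "travel": [0, 0, -0.09], "dr": [0, 0, 0]}, {"gripper": 1, "travel": [0.04, 0, -0.12], "dr": [0, 0, 0]}, {"gripper": 1, "travel": [0.08, 0, -0.13], "dr": [0, 0, 0]}, {"gripper": 1, "travel": [0.1, 0, -0.13], "dr": [0, 0, 0]}, {"gripper": 1, "travel": [0.1, 0, -0.13], "dr": [0, 0, 0]}, {"gripper": 1, "travel": [0.1, 0, -0.13], "dr": [0, 0, 0]}])

```text
t: 14.9
tcp_pos: [0.5236, 0.0209, 0.2115]
orientation: [[-0.995, 0.1, 0.002], [0.1, 0.995, -0.0], [-0.002, 0.0, -1.0]]
ft_force: [0.6, -0.4, 1.4]
finger_gap: 0.998
```

Run:
```python
from h import *
s=observe();p,d=viewer.grab_frame("wrist");K,R,c=cam("wrist",s)
print(s["t"],s["tcp_pos"],s["finger_gap"])
cv2.imwrite("pics/w8.png",p[:,:,::-1]);np.save("pics/w8.npy",d);np.savez("pics/w8c.npz",K=K,R=R,c=c)
P=cloud(d,K,R,c)
hd=proj([.5457,.0189,.05],K,R,c)[0];print("head px",hd)
u,v=int(hd[0]),int(hd[1])
m=np.zeros(d.shape,bool);sl=np.s_[v-32:v+26,u-32:u+32];m[sl]=(P[sl][...,2]>.044)&(P[sl][...,2]<.055)
print("head",rect(P,m),m.sum())
```

```text
14.9 [0.5235836  0.02091278 0.21145267] 0.9982219728151462
head px [275.4276811  212.06192343]
head ((549.2936401367188, 18.294971466064453), (42.79633331298828, 50.658843994140625), 84.54057312011719, array([0.04851448, 0.05005943, 0.05168717])) 1744
```

View pics/w8.png

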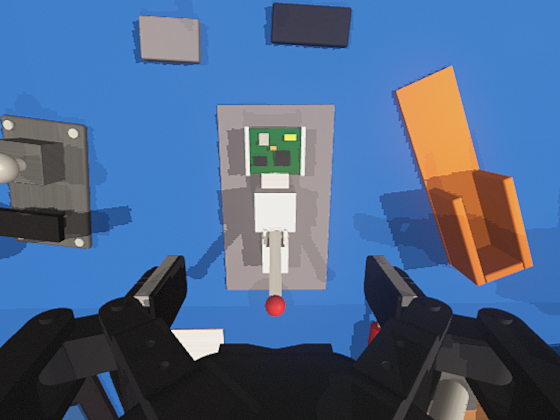

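Run:
```python
from h import *
z=np.load("pics/w8c.npz");K,R,c=z["K"],z["R"],z["c"]
k=pix_at_z(276,306,.102,K,R,c);print("knob",k,np.hypot(*(k[:2]-[.5456,.0188])), "expected .077")
K,R,c=cam("top");print("ball",pix_at_z(150+663/3,175+235/3,.071,K,R,c),"rest",pix_at_z(150+670/3,175+161/3,.048,K,R,c))
goto([.50,-.235,.22],-10)
```

```text
knob [0.62439573 0.01145856 0.102     ] 0.07913699823638028 expected .077
ball [ 0.46875021 -0.23675757  0.071     ] rest [ 0.5360567 -0.252396   0.048    ]
travel [-0.0019, -0.2569, -0.0089] dr [0.0001, 0.0012, 0.0737] t 14.95 tcp [0.524  0.0208 0.2111] ft [0.42 0.18 0.38] gap 1.0
```

Call:
jog_arm(plan=[{"gripper": 1, "travel": [0.028, -0.262, -0.01], "dr": [0, 0, 0.126]}, {"gripper": 1, "travel": [0.028, -0.262, -0.01], "dr": [0, 0, 0.126]}, {"gripper": 1, "travel": [0.028, -0.262, -0.01], "dr": [0, 0, 0.126]}, {"gripper": 1, "travel": [0.028, -0.262, -0.01], "dr": [0, 0, 0.126]}, {"gripper": 1, "travel": [0.028, -0.262, -0.01], "dr": [0, 0, 0.126]}, {"gripper": 1, "travel": [0.028, -0.262, -0.01], "dr": [0, 0, 0.126]}, {"gripper": 1, "travel": [0.028, -0.262, -0.01], "dr": [0, 0, 0.126]}, {"gripper": 1, "travel": [0.028, -0.262, -0.01], "dr": [0, 0, 0.126]}, {"gripper": 1, "travel": [0.028, -0.262, -0.01], "dr": [0, 0, 0.126]}, {"gripper": 1, "travel": [0.028, -0.262, -0.01], "dr": [0, 0, 0.126]}])

```text
t: 15.95
tcp_pos: [0.4694, -0.2356, 0.2209]
orientation: [[-0.975, 0.222, -0.0], [0.222, 0.975, 0.0], [0.0, 0.0, -1.0]]
ft_force: [0.2, 0.2, -0.3]
finger_gap: 1.001
```

Run:
```python
from h import *
s=observe();p,d=viewer.grab_frame("wrist");K,R,c=cam("wrist",s)
print(s["t"],s["tcp_pos"])
cv2.imwrite("pics/w9.png",p[:,:,::-1]);np.save("pics/w9.npy",d);np.savez("pics/w9c.npz",K=K,R=R,c=c)
for l in ["stand_ball","stand_rest","stand"]:
    print(l,[(np.round(r["point"],1),round(r["confidence"],2)) for r in viewer.boxes_of("wrist",l)[:2]])
```

```text
15.95 [ 0.46943413 -0.2355644   0.22086627]
stand_ball [(array([277.4, 203.1]), 0.65)]
stand_rest []
stand [(array([272.9, 203.1]), 0.95)]
```

View pics/w9.png

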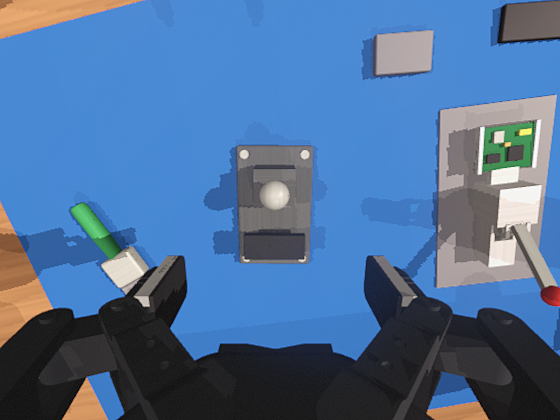

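Run:
```python
from h import *
from scipy.optimize import least_squares
z=np.load("pics/w9c.npz");K,R,c=z["K"],z["R"],z["c"];d=np.load("pics/w9.npy");P=cloud(d,K,R,c)
print("mat",np.nanmedian(P[160:240,100:180,2]))
sub=P[180:208,258:292].reshape(-1,3);sub=sub[sub[:,2]>.069]
f=lambda x:np.linalg.norm(sub-x[:3],axis=1)-.015
r=least_squares(f,[.469,-.236,.07],loss="soft_l1",f_scale=.001);print("sphere",r.x,len(sub),np.std(r.fun),sub[:,2].max())
g=cv2.cvtColor(cv2.imread("pics/w9.png"),cv2.COLOR_BGR2GRAY)
m=(g[175:215,250:300]>130);n,l,st,ce=cv2.connectedComponentsWithStats(m.astype(np.uint8));
for i in range(1,n): 
    if st[i,4]>100: print("blob",st[i],ce[i]+[250,175]); b=ce[i]+[250,175]
for zz in (.070,.072): print(pix_at_z(274.5,195,zz,K,R,c))
rm=np.zeros(d.shape,bool);rm[228:268,235:315]=(P[228:268,235:315,2]>.040);print("rest",rect(P,rm))
bm=np.zeros(d.shape,bool);bm[135:275,225:325]=(P[135:275,225:325,2]>.009);q=rect(P,bm);print("base",q)
cv2.imwrite("pics/w9z.png",cv2.resize(cv2.imread("pics/w9.png")[135:275,225:325],None,fx=5,fy=5,interpolation=cv2.INTER_CUBIC))
```

```text
mat 0.003213649345278957
sphere [ 0.46946417 -0.23637205  0.07099622] 676 0.0004950392794796972 0.08775562091060773
blob [ 10   6  30  29 656] [274.9222561  195.16310976]
[ 0.4701049  -0.23639096  0.07      ]
[ 0.46964434 -0.23628125  0.072     ]
rest ((534.6123046875, -251.38717651367188), (69.97753143310547, 31.136198043823242), 76.7936019897461, array([0.04504891, 0.04799082, 0.0491555 ]))
base ((497.8832702636719, -242.90322875976562), (90.04586029052734, 148.09323120117188), 76.96794128417969, array([0.01184596, 0.01384188, 0.08030928]))
```

View pics/w9z.png

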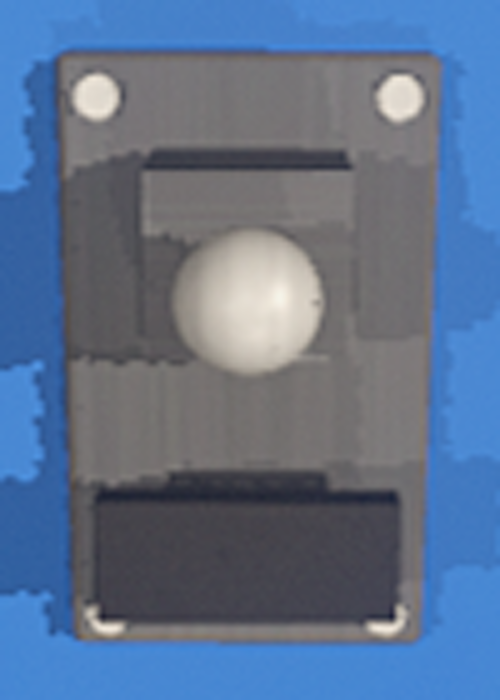

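Run:
```python
from h import *
goto([.5455,.0188,.2],-5.7)
goto([.5455,.0188,.018],-5.7)
```

```text
travel [-0.0174, 0.2656, 0.0211] dr [-0.0001, 0.0002, -0.1258] t 16.15 tcp [ 0.4692 -0.2362  0.2211] ft [0.45 1.03 0.84] gap 0.997
travel [-0.0174, 0.2656, 0.2031] dr [-0.0001, 0.0002, -0.1258] t 16.15 tcp [ 0.4692 -0.2362  0.2211] ft [0.45 1.03 0.84] gap 0.997
```

Call:
jog_arm(plan=[{"gripper": 1, "travel": [-0.0175, 0.2655, 0.021], "dr": [0, 0, -0.126]}, {"gripper": 1, "travel": [-0.0175, 0.2655, 0.021], "dr": [0, 0, -0.126]}, {"gripper": 1, "travel": [-0.0175, 0.2655, 0.021], "dr": [0, 0, -0.126]}, {"gripper": 1, "travel": [-0.0175, 0.2655, 0.021], "dr": [0, 0, -0.126]}, {"gripper": 1, "travel": [-0.0175, 0.2655, 0.021], "dr": [0, 0, -0.126]}, {"gripper": 1, "travel": [-0.0175, 0.2655, 0.021], "dr": [0, 0, -0.126]}, {"gripper": 1, "travel": [-0.0175, 0.2655, 0.021], "dr": [0, 0, -0.126]}, {"gripper": 1, "travel": [-0.0175, 0.2655, 0.021], "dr": [0, 0, -0.126]}, {"gripper": 1, "travel": [-0.0175, 0.2655, 0.021], "dr": [0, 0, -0.126]}])

```text
t: 17.05
tcp_pos: [0.5454, 0.0165, 0.2002]
orientation: [[-0.995, 0.102, 0.0], [0.102, 0.995, -0.0], [-0.0, -0.0, -1.0]]
ft_force: [-0.2, -0.2, 0.3]
finger_gap: 0.999
```

Run:
```python
from h import *
goto([.5455,.0188,.018],-5.7)
```

```text
travel [0.0001, 0.0024, 0.1822] dr [-0.0005, 0.0001, -0.003] t 17.05 tcp [0.5454 0.0165 0.2002] ft [-0.17 -0.24  0.3 ] gap 0.999
```

Call:
jog_arm(plan=[{"gripper": 1, "travel": [0, 0, 0.03], "dr": [0, 0, 0]}, {"gripper": 1, "travel": [0, 0, 0.06], "dr": [0, 0, 0]}, {"gripper": 1, "travel": [0, 0, 0.09], "dr": [0, 0, 0]}, {"gripper": 1, "travel": [0, 0, 0.09], "dr": [0, 0, 0]}])

```text
t: 17.45
tcp_pos: [0.5419, 0.0159, 0.1062]
orientation: [[-0.995, 0.103, -0.009], [0.103, 0.995, -0.001], [0.009, -0.001, -1.0]]
ft_force: [-1.0, 0.5, 0.0]
finger_gap: 0.998
```

Run:
```python
from h import *
goto([.5455,.0188,.018],-5.7)
```

```text
travel [-0.0041, 0.0034, 0.0882] dr [-0.0014, -0.0087, -0.0042] t 17.45 tcp [0.5419 0.0159 0.1062] ft [-1.02  0.53  0.01] gap 0.998
```

Call:
jog_arm(plan=[{"gripper": 1, "travel": [0, 0, 0], "dr": [0, 0, 0]}, {"gripper": 1, "travel": [0, 0, 0], "dr": [0, 0, 0]}, {"gripper": 1, "travel": [0, 0, 0], "dr": [0, 0, 0]}])

```text
t: 17.75
tcp_pos: [0.5471, 0.0175, 0.1121]
orientation: [[-0.995, 0.101, 0.004], [0.101, 0.995, 0.0], [-0.004, 0.0, -1.0]]
ft_force: [-0.6, -0.3, -0.3]
finger_gap: 1.001
```

Run:
```python
from h import *
goto([.5455,.0188,.018],-5.7)
```

```text
travel [0.0021, 0.0011, 0.0941] dr [0.0005, 0.0038, -0.0019] t 17.75 tcp [0.5471 0.0175 0.1121] ft [-0.56 -0.27 -0.3 ] gap 1.001
```

Call:
jog_arm(plan=[{"gripper": 1, "travel": [0.0005, 0.001, 0.025], "dr": [0, 0, 0]}, {"gripper": 1, "travel": [0.0005, 0.001, 0.05], "dr": [0, 0, 0]}, {"gripper": 1, "travel": [0.0005, 0.001, 0.07], "dr": [0, 0, 0]}, {"gripper": 1, "travel": [0.0005, 0.001, 0.085], "dr": [0, 0, 0]}, {"gripper": 1, "travel": [0.0005, 0.001, 0.092], "dr": [0, 0, 0]}, {"gripper": 1, "travel": [0.0005, 0.001, 0.092], "dr": [0, 0, 0]}, {"gripper": 1, "travel": [0.0005, 0.001, 0.092], "dr": [0, 0, 0]}])

```text
t: 18.45
tcp_pos: [0.5462, 0.0189, 0.0191]
orientation: [[-0.995, 0.101, 0.002], [0.101, 0.995, 0.0], [-0.002, 0.0, -1.0]]
ft_force: [0.9, -0.1, 0.6]
finger_gap: 1.001
```

Run:
```python
from h import *
goto([.5455,.0188,.018],-5.7)
```

```text
travel [0.0007, -0.0002, 0.0011] dr [0.0002, 0.0019, -0.0013] t 18.45 tcp [0.5462 0.0189 0.0191] ft [ 0.89 -0.14  0.63] gap 1.001
```

Good. Grip, then lift.

Call:
jog_arm(plan=[{"gripper": 0.6, "travel": [0, 0, 0.001], "dr": [0, 0, 0]}, {"gripper": 0.3, "travel": [0, 0, 0.001], "dr": [0, 0, 0]}, {"gripper": 0, "travel": [0, 0, 0.001], "dr": [0, 0, 0]}, {"gripper": 0, "travel": [0, 0, 0.001], "dr": [0, 0, 0]}, {"gripper": 0, "travel": [0, 0, 0.001], "dr": [0, 0, 0]}, {"gripper": 0, "travel": [0, 0, 0.001], "dr": [0, 0, 0]}, {"gripper": 0, "travel": [0, 0, 0.001], "dr": [0, 0, 0]}, {"gripper": 0, "travel": [0, 0, 0.001], "dr": [0, 0, 0]}])

```text
t: 19.25
tcp_pos: [0.5458, 0.0185, 0.0178]
orientation: [[-0.995, 0.101, 0.001], [0.101, 0.995, -0.001], [-0.001, -0.0, -1.0]]
ft_force: [-0.3, -0.8, 6.7]
finger_gap: 0.493
```

Run:
```python
from h import *
s=observe();print(s["tcp_pos"],s["ft_force"],s["finger_gap"],s["orientation"][:,0])
```

```text
[0.54579309 0.0185021  0.01781809] [-0.34711575 -0.78023463  6.69090047] 0.4929517428965172 [-0.99489871  0.10086878 -0.00143068]
```

Call:
jog_arm(plan=[{"gripper": 0, "travel": [0, 0, -0.006], "dr": [0, 0, 0]}, {"gripper": 0, "travel": [0, 0, -0.016], "dr": [0, 0, 0]}, {"gripper": 0, "travel": [0, 0, -0.032], "dr": [0, 0, 0]}, {"gripper": 0, "travel": [0, 0, -0.052], "dr": [0, 0, 0]}, {"gripper": 0, "travel": [0, 0, -0.075], "dr": [0, 0, 0]}, {"gripper": 0, "travel": [0, 0, -0.095], "dr": [0, 0, 0]}, {"gripper": 0, "travel": [0, 0, -0.11], "dr": [0, 0, 0]}, {"gripper": 0, "travel": [0, 0, -0.115], "dr": [0, 0, 0]}, {"gripper": 0, "travel": [0, 0, -0.115], "dr": [0, 0, 0]}, {"gripper": 0, "travel": [0, 0, -0.115], "dr": [0, 0, 0]}])

```text
t: 20.25
tcp_pos: [0.5443, 0.0189, 0.1309]
orientation: [[-0.995, 0.101, -0.002], [0.101, 0.995, 0.0], [0.002, -0.0, -1.0]]
ft_force: [-0.1, -0.3, -6.1]
finger_gap: 0.493
```

Run:
```python
from h import *
s=observe();p,d=viewer.grab_frame("wrist");K,R,c=cam("wrist",s)
print(s["t"],s["tcp_pos"],s["ft_force"],s["ft_torque"],s["finger_gap"])
cv2.imwrite("pics/w10.png",p[:,:,::-1])
P=cloud(d,K,R,c);Rt=np.array(s["orientation"]);q=(P-s["tcp_pos"])@Rt
b=q[90:190,215:335].reshape(-1,3);b=b[~np.isnan(b[:,0])]
A=np.c_[b[:,:2],np.ones(len(b))];x=np.linalg.lstsq(A,b[:,2],rcond=None)[0]
for i in range(3):
    r=b[:,2]-A@x;k=abs(r)<.002;x=np.linalg.lstsq(A[k],b[k,2],rcond=None)[0]
print("slope",x,k.sum(),"headtop",np.nanmedian(q[255:330,232:320,2]))
mb=np.zeros(d.shape,bool);mb[60:205,190:365]=(q[60:205,190:365,2]<0.02);print("board rect tool",rect(q,mb))
goto([.4695,-.2364,.135],-13.0)
```

```text
20.25 [0.54432993 0.01888726 0.13091985] [-0.07614794 -0.28734116 -6.12263098] [-0.01366908  0.09249504 -0.0153777 ] 0.49343081993586824
slope [-0.00240193  0.00131335 -0.00823182] 8794 headtop -0.03227119844898814
board rect tool ((59.995887756347656, 0.056362152099609375), (64.53462219238281, 55.35379409790039), 89.8313980102539, array([-0.01171453, -0.00867126, -0.00698746]))
travel [0.0486, -0.2615, -0.0041] dr [-0.0005, -0.0028, 0.1262] t 20.3 tcp [0.5441 0.0189 0.1307] ft [ 0.47  0.54 -5.29] gap 0.495
```

View pics/w10.png

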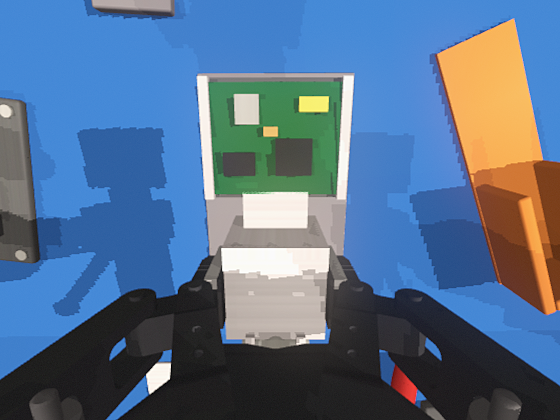

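Call:
jog_arm(plan=[{"gripper": 0, "travel": [0.003, -0.015, -0.004], "dr": [0, 0, 0.007]}, {"gripper": 0, "travel": [0.008, -0.04, -0.004], "dr": [0, 0, 0.02]}, {"gripper": 0, "travel": [0.014, -0.07, -0.004], "dr": [0, 0, 0.034]}, {"gripper": 0, "travel": [0.02, -0.105, -0.004], "dr": [0, 0, 0.05]}, {"gripper": 0, "travel": [0.026, -0.14, -0.004], "dr": [0, 0, 0.067]}, {"gripper": 0, "travel": [0.033, -0.175, -0.004], "dr": [0, 0, 0.084]}, {"gripper": 0, "travel": [0.039, -0.21, -0.004], "dr": [0, 0, 0.1]}, {"gripper": 0, "travel": [0.044, -0.235, -0.004], "dr": [0, 0, 0.113]}, {"gripper": 0, "travel": [0.047, -0.252, -0.004], "dr": [0, 0, 0.121]}, {"gripper": 0, "travel": [0.0485, -0.2605, -0.004], "dr": [0, 0, 0.126]}, {"gripper": 0, "travel": [0.0485, -0.2615, -0.004], "dr": [0, 0, 0.126]}, {"gripper": 0, "travel": [0.0485, -0.2615, -0.004], "dr": [0, 0, 0.126]}, {"gripper": 0, "travel": [0.0485, -0.2615, -0.004], "dr": [0, 0, 0.126]}, {"gripper": 0, "travel": [0.0485, -0.2615, -0.004], "dr": [0, 0, 0.126]}])

```text
t: 21.7
tcp_pos: [0.4709, -0.2355, 0.136]
orientation: [[-0.975, 0.223, -0.0], [0.223, 0.975, 0.0], [0.0, 0.0, -1.0]]
ft_force: [0.9, -0.5, -6.7]
finger_gap: 0.496
```

Run:
```python
from h import *
goto([.4695,-.2364,.135],-13.0)
p,d=viewer.grab_frame("scene");cv2.imwrite("pics/s11.png",cv2.resize(p[180:300,130:290,::-1],None,fx=4.5,fy=4.5))
goto([.4695,-.2364,.135],-13.0)
p,d=viewer.grab_frame("wrist");cv2.imwrite("pics/w11.png",p[:,:,::-1])
goto([.4695,-.2364,.0603],-13.0)
```

```text
travel [0.0012, -0.0012, 0.001] dr [0.0002, -0.0002, 0.0017] t 21.7 tcp [ 0.4709 -0.2355  0.136 ] ft [ 0.88 -0.49 -6.69] gap 0.496
travel [0.0012, -0.0011, 0.001] dr [0.0002, -0.0001, 0.0016] t 21.75 tcp [ 0.4709 -0.2356  0.136 ] ft [-0.55  0.02 -5.33] gap 0.495
travel [0.0013, -0.001, 0.0757] dr [0.0001, -0.0, 0.0015] t 21.8 tcp [ 0.471  -0.2357  0.136 ] ft [-0.32 -0.58 -5.89] gap 0.493
```

View pics/s11.png

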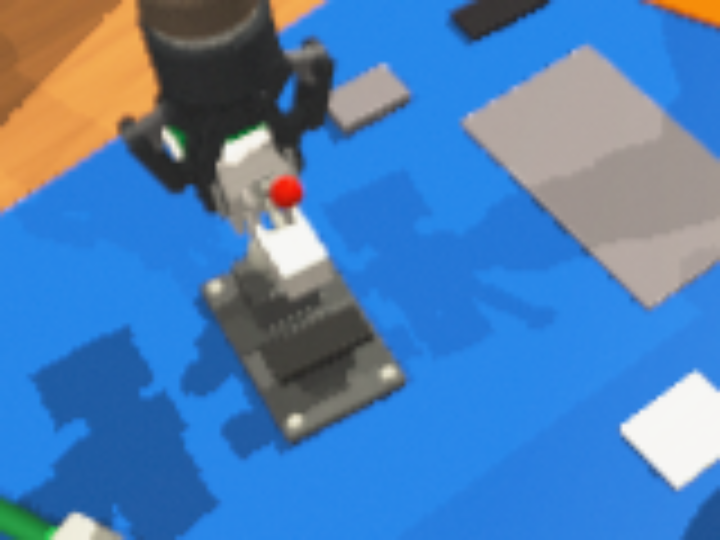

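Call:
jog_arm(plan=[{"gripper": 0, "travel": [0.0012, -0.001, 0.01], "dr": [0, 0, 0.0015]}, {"gripper": 0, "travel": [0.0012, -0.001, 0.022], "dr": [0, 0, 0.0015]}, {"gripper": 0, "travel": [0.0012, -0.001, 0.032], "dr": [0, 0, 0.0015]}, {"gripper": 0, "travel": [0.0012, -0.001, 0.038], "dr": [0, 0, 0.0015]}, {"gripper": 0, "travel": [0.0012, -0.001, 0.038], "dr": [0, 0, 0.0015]}, {"gripper": 0, "travel": [0.0012, -0.001, 0.038], "dr": [0, 0, 0.0015]}])

```text
t: 22.4
tcp_pos: [0.4692, -0.2372, 0.0978]
orientation: [[-0.974, 0.226, -0.0], [0.226, 0.974, 0.0], [0.0, 0.0, -1.0]]
ft_force: [0.3, 0.2, -5.3]
finger_gap: 0.496
```

Run:
```python
from h import *
goto([.4695,-.2364,.0603],-13.0)
```

```text
travel [-0.0001, 0.0008, 0.0375] dr [0.0001, -0.0005, -0.0015] t 22.4 tcp [ 0.4692 -0.2372  0.0978] ft [ 0.34  0.18 -5.25] gap 0.496
```

Call:
jog_arm(plan=[{"gripper": 0, "travel": [0, 0.0005, 0.004], "dr": [0, 0, 0]}, {"gripper": 0, "travel": [0, 0.0005, 0.008], "dr": [0, 0, 0]}, {"gripper": 0, "travel": [0, 0.0005, 0.011], "dr": [0, 0, 0]}, {"gripper": 0, "travel": [0, 0.0005, 0.014], "dr": [0, 0, 0]}, {"gripper": 0, "travel": [0, 0.0005, 0.017], "dr": [0, 0, 0]}, {"gripper": 0, "travel": [0, 0.0005, 0.017], "dr": [0, 0, 0]}])

```text
t: 23.0
tcp_pos: [0.469, -0.2365, 0.0805]
orientation: [[-0.974, 0.226, -0.001], [0.226, 0.974, 0.0], [0.001, 0.0, -1.0]]
ft_force: [0.4, -0.6, -5.6]
finger_gap: 0.494
```

Call:
jog_arm(plan=[{"gripper": 0, "travel": [0, 0, 0.003], "dr": [0, 0, 0]}, {"gripper": 0, "travel": [0, 0, 0.006], "dr": [0, 0, 0]}, {"gripper": 0, "travel": [0, 0, 0.009], "dr": [0, 0, 0]}, {"gripper": 0, "travel": [0, 0, 0.012], "dr": [0, 0, 0]}, {"gripper": 0, "travel": [0, 0, 0.015], "dr": [0, 0, 0]}, {"gripper": 0, "travel": [0, 0, 0.017], "dr": [0, 0, 0]}, {"gripper": 0, "travel": [0, 0, 0.017], "dr": [0, 0, 0]}])

```text
t: 23.7
tcp_pos: [0.4691, -0.2365, 0.0636]
orientation: [[-0.974, 0.226, -0.001], [0.226, 0.974, 0.0], [0.001, 0.0, -1.0]]
ft_force: [-0.2, 0.3, -5.4]
finger_gap: 0.495
```

Call:
jog_arm(plan=[{"gripper": 0, "travel": [0, 0, 0.001], "dr": [0, 0, 0]}, {"gripper": 0, "travel": [0, 0, 0.002], "dr": [0, 0, 0]}, {"gripper": 0, "travel": [0, 0, 0.002], "dr": [0, 0, 0]}])

```text
t: 24.0
tcp_pos: [0.4694, -0.2366, 0.0619]
orientation: [[-0.974, 0.226, -0.0], [0.226, 0.974, 0.0], [0.0, -0.0, -1.0]]
ft_force: [0.2, -0.0, -6.1]
finger_gap: 0.499
```

Call:
jog_arm(plan=[{"gripper": 0, "travel": [0, 0, 0.0005], "dr": [0, 0, 0]}, {"gripper": 0, "travel": [0, 0, 0.001], "dr": [0, 0, 0]}, {"gripper": 0, "travel": [0, 0, 0.001], "dr": [0, 0, 0]}])

```text
t: 24.3
tcp_pos: [0.4694, -0.2367, 0.061]
orientation: [[-0.974, 0.226, -0.0], [0.226, 0.974, -0.0], [0.0, -0.0, -1.0]]
ft_force: [-0.3, 0.4, -5.1]
finger_gap: 0.491
```

Call:
jog_arm(plan=[{"gripper": 0, "travel": [0, 0, 0.0005], "dr": [0, 0, 0]}, {"gripper": 0, "travel": [0, 0, 0.001], "dr": [0, 0, 0]}, {"gripper": 0, "travel": [0, 0, 0.001], "dr": [0, 0, 0]}])

```text
t: 24.6
tcp_pos: [0.4693, -0.2366, 0.0599]
orientation: [[-0.974, 0.226, -0.0], [0.226, 0.974, 0.0], [0.0, 0.0, -1.0]]
ft_force: [-0.1, -1.1, -6.2]
finger_gap: 0.491
```

Call:
jog_arm(plan=[{"gripper": 0, "travel": [0, 0, 0.0005], "dr": [0, 0, 0]}, {"gripper": 0, "travel": [0, 0, 0.0005], "dr": [0, 0, 0]}])

```text
t: 24.8
tcp_pos: [0.4694, -0.2367, 0.0598]
orientation: [[-0.974, 0.226, 0.0], [0.226, 0.974, -0.0], [-0.0, -0.0, -1.0]]
ft_force: [-1.2, 0.6, -2.5]
finger_gap: 0.493
```

Contact at the expected height (0.0598 vs 0.0603 expected). A little more, then release.

Call:
jog_arm(plan=[{"gripper": 0, "travel": [0, 0, 0.0005], "dr": [0, 0, 0]}, {"gripper": 0, "travel": [0, 0, 0.0005], "dr": [0, 0, 0]}, {"gripper": 0.6, "travel": [0, 0, 0.0005], "dr": [0, 0, 0]}, {"gripper": 0.8, "travel": [0, 0, 0.0005], "dr": [0, 0, 0]}, {"gripper": 1, "travel": [0, 0, 0.0005], "dr": [0, 0, 0]}, {"gripper": 1, "travel": [0, 0, 0.0005], "dr": [0, 0, 0]}, {"gripper": 1, "travel": [0, 0, 0.0005], "dr": [0, 0, 0]}, {"gripper": 1, "travel": [0, 0, 0.0005], "dr": [0, 0, 0]}, {"gripper": 1, "travel": [0, 0, -0.02], "dr": [0, 0, 0]}, {"gripper": 1, "travel": [0, 0, -0.05], "dr": [0, 0, 0]}, {"gripper": 1, "travel": [0, 0, -0.09], "dr": [0, 0, 0]}, {"gripper": 1, "travel": [0, 0, -0.13], "dr": [0, 0, 0]}, {"gripper": 1, "travel": [-0.03, 0, -0.15], "dr": [0, 0, 0]}, {"gripper": 1, "travel": [-0.05, 0, -0.16], "dr": [0, 0, 0]}, {"gripper": 1, "travel": [-0.05, 0, -0.16], "dr": [0, 0, 0]}, {"gripper": 1, "travel": [-0.05, 0, -0.16], "dr": [0, 0, 0]}, {"gripper": 1, "travel": [-0.05, 0, -0.16], "dr": [0, 0, 0]}])

```text
t: 26.5
tcp_pos: [0.5166, -0.2475, 0.2182]
orientation: [[-0.974, 0.226, -0.003], [0.226, 0.974, 0.001], [0.003, 0.001, -1.0]]
ft_force: [-0.3, -0.5, -0.3]
finger_gap: 0.999
```

Run:
```python
from h import *
s=observe();p,d=viewer.grab_frame("wrist");K,R,c=cam("wrist",s)
print(s["t"],s["tcp_pos"],s["ft_force"])
cv2.imwrite("pics/w12.png",p[:,:,::-1]);np.save("pics/w12.npy",d);np.savez("pics/w12c.npz",K=K,R=R,c=c)
P=cloud(d,K,R,c)
hsv=cv2.cvtColor(p,cv2.COLOR_RGB2HSV);red=((hsv[...,0]<6)|(hsv[...,0]>174))&(hsv[...,1]>150);red[:,:240]=0;red[:,310:]=0
v,u=np.nonzero(red);print(len(u),u.min(),u.max(),v.min(),v.max())
# knob centre z ~ mat .0025+45+99
k=pix_at_z((u.min()+u.max())/2,(v.min()+v.max())/2,.147,K,R,c);print("knob",k,np.nanpercentile(P[red][:,2],[5,50,95]))
h=proj([.4695,-.2364,.092],K,R,c)[0].astype(int);print(h)
m=np.zeros(d.shape,bool);sl=np.s_[max(h[1]-40,0):h[1]+30,h[0]-45:h[0]+45];m[sl]=(abs(P[sl][...,2]-.092)<.005);print("head",rect(P,m))
```

```text
26.5 [ 0.51659387 -0.24747067  0.21820768] [-0.30624222 -0.54165424 -0.28166281]
448 263 286 242 265
knob [ 0.54408057 -0.25437861  0.147     ] [0.14728561 0.15217226 0.15470558]
[275 147]
head ((471.827880859375, -236.94732666015625), (43.07726287841797, 46.59058380126953), 76.96710205078125, array([0.09085439, 0.0920694 , 0.09351888]))
```

View pics/w12.png

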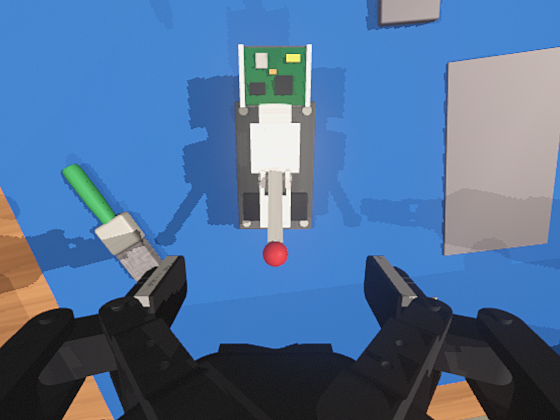

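Run:
```python
from h import *
goto([.544,-.2541,.1235],-13.0)
```

```text
travel [-0.0285, -0.0003, 0.0947] dr [0.0006, -0.003, -0.0017] t 26.55 tcp [ 0.5166 -0.2475  0.2183] ft [ 0.54 -0.51  0.12] gap 1.003
```

Call:
jog_arm(plan=[{"gripper": 1, "travel": [-0.028, 0, 0.02], "dr": [0, 0, 0]}, {"gripper": 1, "travel": [-0.028, 0, 0.045], "dr": [0, 0, 0]}, {"gripper": 1, "travel": [-0.028, 0, 0.07], "dr": [0, 0, 0]}, {"gripper": 1, "travel": [-0.028, 0, 0.085], "dr": [0, 0, 0]}, {"gripper": 0.8, "travel": [-0.028, 0, 0.093], "dr": [0, 0, 0]}, {"gripper": 0.6, "travel": [-0.028, 0, 0.093], "dr": [0, 0, 0]}, {"gripper": 0.4, "travel": [-0.028, 0, 0.093], "dr": [0, 0, 0]}, {"gripper": 0.4, "travel": [-0.028, 0, 0.093], "dr": [0, 0, 0]}, {"gripper": 0.4, "travel": [-0.028, 0, 0.093], "dr": [0, 0, 0]}])

```text
t: 27.45
tcp_pos: [0.546, -0.2546, 0.1277]
orientation: [[-0.974, 0.226, 0.002], [0.226, 0.974, -0.001], [-0.002, -0.0, -1.0]]
ft_force: [-0.1, -0.0, 0.4]
finger_gap: 0.4
```

Run:
```python
from h import *
goto([.544,-.2541,.1235],-13.0)
p,d=viewer.grab_frame("wrist");cv2.imwrite("pics/w13.png",p[:,:,::-1])
```

```text
travel [0.0021, 0.0001, 0.0042] dr [-0.0005, 0.0022, -0.0014] t 27.45 tcp [ 0.546  -0.2546  0.1277] ft [-0.14 -0.03  0.44] gap 0.4
```

View pics/w13.png

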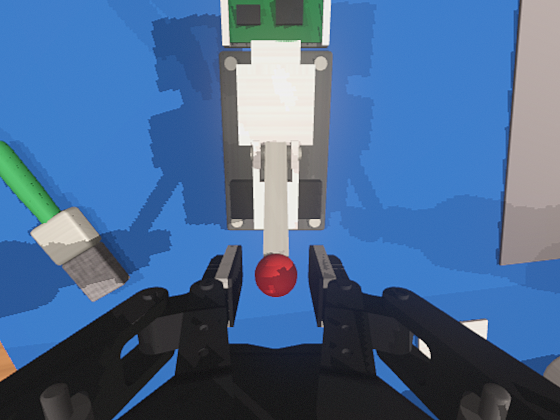

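Call:
jog_arm(plan=[{"gripper": 0.4, "travel": [0.0015, 0, 0.0035], "dr": [0, 0, 0]}, {"gripper": 0.3, "travel": [0.0015, 0, 0.0035], "dr": [0, 0, 0]}, {"gripper": 0.2, "travel": [0.0015, 0, 0.0035], "dr": [0, 0, 0]}, {"gripper": 0, "travel": [0.0015, 0, 0.0035], "dr": [0, 0, 0]}, {"gripper": 0, "travel": [0.0015, 0, 0.0035], "dr": [0, 0, 0]}, {"gripper": 0, "travel": [0.0015, 0, 0.0035], "dr": [0, 0, 0]}, {"gripper": 0, "travel": [0.0015, 0, 0.0035], "dr": [0, 0, 0]}])

```text
t: 28.2
tcp_pos: [0.5436, -0.2538, 0.1229]
orientation: [[-0.974, 0.226, -0.001], [0.226, 0.974, 0.0], [0.001, 0.0, -1.0]]
ft_force: [-0.4, -0.0, -0.1]
finger_gap: 0.199
```

Run:
```python
from h import *
s=observe();print(s["tcp_pos"],s["ft_force"],s["finger_gap"])
th0=.75
f=lambda t:np.array([76*np.cos(t)-8*np.sin(t),76*np.sin(t)+8*np.cos(t)])
for t in np.arange(.7,-.001,-.05):
    e=f(t)-f(th0); print(round(t,2),"tx",round(-e[0]/1000,4),"tz",round(-e[1]/1000,4))
```

```text
[ 0.54364514 -0.25384492  0.12288494] [-0.3505684  -0.04028469 -0.10413099] 0.1993592278435519
0.7 tx -0.0028 tz 0.0026
0.65 tx -0.0055 tz 0.0053
0.6 tx -0.0081 tz 0.0081
0.55 tx -0.0105 tz 0.0111
0.5 tx -0.0127 tz 0.0142
0.45 tx -0.0148 tz 0.0174
0.4 tx -0.0167 tz 0.0207
0.35 tx -0.0185 tz 0.0241
0.3 tx -0.0201 tz 0.0276
0.25 tx -0.0215 tz 0.0311
0.2 tx -0.0227 tz 0.0347
0.15 tx -0.0238 tz 0.0384
0.1 tx -0.0247 tz 0.0421
0.05 tx -0.0253 tz 0.0459
-0.0 tx -0.0258 tz 0.0497
```

Call:
jog_arm(plan=[{"gripper": 0, "travel": [-0.0028, 0, 0.0026], "dr": [0, 0, 0]}, {"gripper": 0, "travel": [-0.0055, 0, 0.0053], "dr": [0, 0, 0]}, {"gripper": 0, "travel": [-0.0081, 0, 0.0081], "dr": [0, 0, 0]}, {"gripper": 0, "travel": [-0.0105, 0, 0.0111], "dr": [0, 0, 0]}, {"gripper": 0, "travel": [-0.0127, 0, 0.0142], "dr": [0, 0, 0]}, {"gripper": 0, "travel": [-0.0148, 0, 0.0174], "dr": [0, 0, 0]}, {"gripper": 0, "travel": [-0.0167, 0, 0.0207], "dr": [0, 0, 0]}, {"gripper": 0, "travel": [-0.0185, 0, 0.0241], "dr": [0, 0, 0]}, {"gripper": 0, "travel": [-0.0201, 0, 0.0276], "dr": [0, 0, 0]}, {"gripper": 0, "travel": [-0.0201, 0, 0.0276], "dr": [0, 0, 0]}])

```text
t: 29.2
tcp_pos: [0.5636, -0.2585, 0.0947]
orientation: [[-0.974, 0.226, -0.0], [0.226, 0.974, 0.0], [0.0, 0.0, -1.0]]
ft_force: [-0.8, 0.5, -1.0]
finger_gap: 0.194
```

Call:
jog_arm(plan=[{"gripper": 0, "travel": [-0.0014, 0, 0.0035], "dr": [0, 0, 0]}, {"gripper": 0, "travel": [-0.0026, 0, 0.0071], "dr": [0, 0, 0]}, {"gripper": 0, "travel": [-0.0037, 0, 0.0108], "dr": [0, 0, 0]}, {"gripper": 0, "travel": [-0.0046, 0, 0.0145], "dr": [0, 0, 0]}, {"gripper": 0, "travel": [-0.0052, 0, 0.0183], "dr": [0, 0, 0]}, {"gripper": 0, "travel": [-0.0057, 0, 0.0221], "dr": [0, 0, 0]}, {"gripper": 0, "travel": [-0.0057, 0, 0.0221], "dr": [0, 0, 0]}, {"gripper": 0, "travel": [-0.0057, 0, 0.0221], "dr": [0, 0, 0]}])

```text
t: 30.0
tcp_pos: [0.5691, -0.2598, 0.0731]
orientation: [[-0.974, 0.226, -0.0], [0.226, 0.974, -0.0], [0.0, -0.0, -1.0]]
ft_force: [-1.3, -0.4, -1.6]
finger_gap: 0.199
```

Call:
jog_arm(plan=[{"gripper": 0, "travel": [0, 0, 0.001], "dr": [0, 0, 0]}, {"gripper": 0, "travel": [0, 0, 0.002], "dr": [0, 0, 0]}, {"gripper": 0, "travel": [0, 0, 0.002], "dr": [0, 0, 0]}])

```text
t: 30.3
tcp_pos: [0.5692, -0.2599, 0.0723]
orientation: [[-0.974, 0.226, 0.001], [0.226, 0.974, -0.0], [-0.001, -0.0, -1.0]]
ft_force: [-3.7, 1.9, 4.2]
finger_gap: 0.195
```

Call:
jog_arm(plan=[{"gripper": 0.3, "travel": [0, 0, 0.001], "dr": [0, 0, 0]}, {"gripper": 0.6, "travel": [0, 0, 0.001], "dr": [0, 0, 0]}, {"gripper": 0.8, "travel": [0, 0, 0.001], "dr": [0, 0, 0]}, {"gripper": 1, "travel": [0, 0, 0.001], "dr": [0, 0, 0]}, {"gripper": 1, "travel": [0, 0, 0.001], "dr": [0, 0, 0]}, {"gripper": 1, "travel": [0, 0, -0.02], "dr": [0, 0, 0]}, {"gripper": 1, "travel": [0, 0, -0.05], "dr": [0, 0, 0]}, {"gripper": 1, "travel": [0.02, 0, -0.09], "dr": [0, 0, 0]}, {"gripper": 1, "travel": [0.05, 0, -0.13], "dr": [0, 0, 0]}, {"gripper": 1, "travel": [0.05, 0, -0.15], "dr": [0, 0, 0]}, {"gripper": 1, "travel": [0.05, 0, -0.15], "dr": [0, 0, 0]}, {"gripper": 1, "travel": [0.05, 0, -0.15], "dr": [0, 0, 0]}, {"gripper": 1, "travel": [0.05, 0, -0.15], "dr": [0, 0, 0]}])

```text
t: 31.6
tcp_pos: [0.5199, -0.2482, 0.2196]
orientation: [[-0.974, 0.226, -0.002], [0.226, 0.974, 0.001], [0.003, 0.001, -1.0]]
ft_force: [-0.0, 0.6, -1.0]
finger_gap: 0.994
```

Run:
```python
from h import *
s=observe();p,d=viewer.grab_frame("wrist");K,R,c=cam("wrist",s)
print(s["t"],s["tcp_pos"],s["ft_force"])
cv2.imwrite("pics/w14.png",p[:,:,::-1])
P=cloud(d,K,R,c)
hsv=cv2.cvtColor(p,cv2.COLOR_RGB2HSV);red=((hsv[...,0]<6)|(hsv[...,0]>174))&(hsv[...,1]>150);red[:,:240]=0;red[:,310:]=0
v,u=np.nonzero(red);print(len(u),u.min(),u.max(),v.min(),v.max())
k=pix_at_z((u.min()+u.max())/2,(v.min()+v.max())/2,.095,K,R,c);print("knob",k,"top z",np.nanpercentile(P[red][:,2],[5,50,95]))
h=proj([.4695,-.2364,.092],K,R,c)[0].astype(int);print(h)
m=np.zeros(d.shape,bool);sl=np.s_[max(h[1]-40,0):h[1]+30,h[0]-45:h[0]+45];m[sl]=(abs(P[sl][...,2]-.092)<.005);print("head",rect(P,m))
# bar profile along carrier x
a=np.radians(-13);e=np.array([np.cos(a),np.sin(a)])
for x in (.035,.05,.065,.08,.09,.103):
    X=np.r_[np.array([.4697,-.2365])+x*e,.097];uu,vv=proj(X,K,R,c)[0].round().astype(int);print(x,np.nanmedian(P[vv-1:vv+2,uu-1:uu+2,2]))
p,d=viewer.grab_frame("scene");cv2.imwrite("pics/s14.png",p[:,:,::-1])
```

```text
31.6 [ 0.51987294 -0.24820663  0.21958777] [-0.04769976  0.56716281 -0.96535666]
253 266 284 247 263
knob [ 0.57251807 -0.26057405  0.095     ] top z [0.09912285 0.10259722 0.10508247]
[275 143]
head ((471.8981628417969, -237.05360412597656), (42.925437927246094, 46.66534423828125), 77.11186981201172, array([0.09082011, 0.09206876, 0.09340789]))
0.035 0.09824134629943665
0.05 0.09772217184907861
0.065 0.09793358117914946
0.08 0.09820550350035351
0.09 0.09820988039023892
0.103 0.10403541258283522
```

View pics/w14.png

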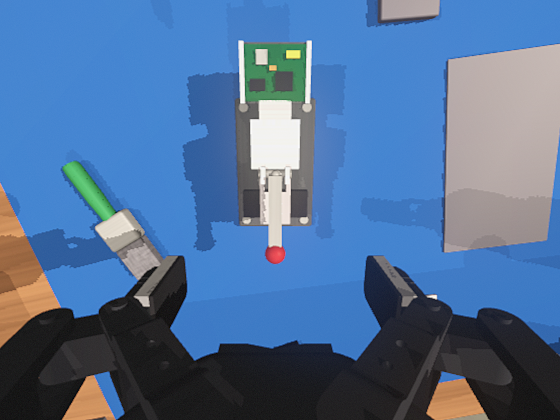

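View pics/s14.png

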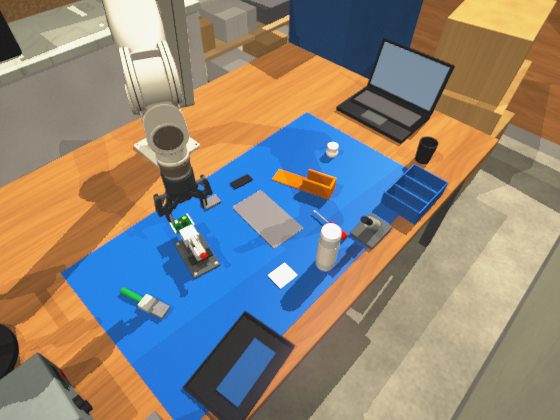

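Run:
```python
from h import *
print(bot.job_done())
```

```text
the job is handed in; nothing more can be done
None
```

I carried out the whole sequence and handed the job in at about 31.7 s of the 72 s; the hand-in gave no verdict.

- **On the pad:** I lifted the carrier out of the rack, stood it on the grey pad and released it with the handle still down. I then pinched the red knob, raised the handle to about 0.75 rad and let go.
- **On the stand:** I took the carrier again by its head and lowered it over the ball without any sideways load. Contact came at a tool height of 59.8 mm, against 60.3 mm expected. After releasing it, I swung the handle down until it met its stop with about 4 N and let go.

**Last checks (wrist camera):**
- **Seating:** The top of the head is at 92 mm, as expected for a fully seated carrier. Head and ball agree to within about 1 mm, and the yaw matches the stand at −13°.
- **Handle:** The handle bar is level to within about 0.5 mm along its length, so it reads about 0 rad. The knob's top is about 104–105 mm up, as expected with the handle down.
- **Robot:** The gripper is open, about 110 mm above the carrier, and the wrist force is about 1 N or less.
- **Bystanders:** I checked these only by eye, in the last scene picture. They look to be where they started.

No final check failed. The one oddity is that the gripper read about 17 mm on the 20 mm knob, but the knob held firmly both times.

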